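# Load an engraved plate into the die holder and pin its retaining bar

### The arm

A 6-joint arm with a two-finger parallel gripper is mounted at the origin on the work surface. World frame = base frame: x ahead of the robot, y to its left, z up, the work surface at z = 0. Lengths are in mm, angles in rad, forces in N, time in s.
With the tool pointing down it reaches from about 425 to 925 mm from the base axis. Payload 12.5 kg.
Tool frame: the origin (TCP) lies midway between the tips of the shut fingers; the grasp point (between the pads) lies 19 mm behind it; z points along the fingers, y is the line along which they close (so a half turn about z gives the same grasp; the last joint's range is limited). The gripper opens to 85 mm and grips with 20 to 120 N. Pads are 22 mm wide; open, the fingers measure 114 mm over their backs; the gripper's body (76 mm by 85 mm) begins 54 mm behind the grasp point. The pads swing forward as they close: fully open they stand 13 mm farther back than shut.
Start: joints at [-1.362, 0.491, 1.559, -0, 1.092, -0.106], TCP at [193.54, -594.299, 200.727] pointing down, gripper open.
Joint ranges: [-3.1, 3.1], [-0.84, 2.19], [0.05, 2.79], [-1.13, 4.28], [0.06, 2.93], [-2.69, 2.69]. Speed limits (rad/s): [2.22, 2.22, 2.79, 3.14, 3.14, 3.14].

### API

Orientations are given as a unit quaternion [w, x, y, z].
In Python, from cell import sensors, cams, ctrl gives the robot as it stands. The module is installed in compiled form; this text tells all that it offers.
- The arm moves only by the tool servo_tool, never from a script. Its argument "increments" is text: rows parted by semicolons, each of 4 numbers parted by spaces: the shift along the tool's x, y, z in m, then the turn about the tool's z in rad. A call has 1 to 12 rows; each row is the pose to reach, as a shift and turn from the pose commanded when the call began, along the tool's axes at that moment; what a row does not reach only later rows make up. A row lasts 1/12 s, in which the tool goes at most 41.7 mm and 7.16 degrees, less where a joint would pass 70% of its speed; a pose out of reach is approached as far as the arm can. A call with a gripper value outside its range is refused whole. "jaw" is the finger opening in m, from 0 to 0.0854, set as the call begins (left out, the last holds). The fingers move at their own pace and stop on an object; the grip force is fixed at half the most. Time passes only in rows, so rows that repeat a pose let the fingers close. It gives the time, the measured TCP pose, the force, the opening and the grip force at its end, in the units of the state.
- sensors.observe(): the state, without advancing time (a new reading comes with each control period).
- cams.grab_frame(name): name is "scene" or "top" or "wrist"; returns the picture (480x640x3 uint8, red, green, blue); there is no depth.
- cams.camera_params(name): a dict with "intrinsics" (3x3 intrinsics, pixels), "origin" and "rotation" of the camera in the world. Camera axes: x right, y up, looking along -z (the intrinsics and any distortion apply to the point x, -y, -z); pixel columns grow to the right and rows downward; lengths in mm; the calibration is good to about 2 mm. A picture is of the moment at which its call begins: read the wrist's pose just before it. camera_params takes no time and is no camera call; for the wrist camera it gives the pose at the moment of the call.
- ctrl.close_job(): hands the job in; it is judged then, once.
The state is a dict: "time_s": time; "joint_positions": joint angles; "qvel": joint speeds; "effort": joint torques, N m; "tcp_pos": TCP position; "orientation": TCP orientation; "contact_force": force on the tool from outside, world axes, zero at the start; "ft_torque": the same for the moment, N m; "opening": finger opening in mm; "finger_force": force on a finger pad.
Only numpy, scipy, OpenCV 4.12 (cv2) and the standard library are available. Lean on these libraries where they do the work, as an engineer would, in place of code of your own. Each camera call takes 0.05 s, during which the arm holds its last target. There are 200 camera calls.

### The job

Slide the oblong engraved plate into the slot of the steel die holder until it is fully home against the stop, without forcing it. Then swing the holder's retaining bar across the mouth of the slot until its hole lines up with the hole in the holder, and push the long-headed pin from the wooden block down through both holes until its head sits on the bar. Leave the square plate, the thumbscrew, the hammer and the glue jar where they are.

Things in the scene. Friction and masses are not known exactly. Their poses are not given: they have to be found in the camera images.
- plate_center (a point): Oblong engraved aluminium plate lying flat on the bench, 100 mm long (its x), 54 mm wide (its y), 12 mm thick (its z, up), about 0.18 kg. Point: its centre, half-way up (6 mm above its underside). Both ends are alike. It can be gripped from above across its 54 mm width; there is no handle.
- slot_mouth (a point): Die holder's slot, open at this end: 56 mm wide (1 mm play each side of the plate), 100 mm deep, floor 20 mm above the bench, 13.5 mm high under its side lips; sharp mouth, no lead-in. Point: in the mouth on the centre line, 6 mm above the floor (height of the plate's centre). x: sliding-in direction, z up. Before the mouth a bare shelf, level with the slot floor, runs out for 50 mm.
- slot_home (a point): Where the plate's centre is when the plate is fully home, front end against the rigid stop: 50 mm past the mouth along x, on the centre line, 6 mm above the slot floor. The plate's rear edge is then level with the mouth. x: sliding-in direction; z up.
- bar (a joint): Angle of the retaining bar about its upright pivot (rad). 0: square across the mouth, along the holder's y, its hole over the holder's hole. Grows as the bar swings open (counter-clockwise from above); starts open. No stop at 0: it can go to -0.3 (with the plate home it meets its rear edge 1.5 mm past 0). Stays where left; turning takes about 1 N at the knob.
- bar_pivot (a point): Pivot of the retaining bar on the holder, 10 mm before the mouth, 66 mm to the right (-y) of the slot's centre line. The bar is 17 mm wide, 142 mm long (130 mm beyond the pivot), 12 mm thick, 22 to 34 mm above the bench. Axes: the holder's. Point at the bar's mid-thickness.
- bar_knob (a point): Black round knob standing up from the bar, 13 mm across, 32 mm tall (34 to 66 mm above the bench), 70 mm from the pivot. Point: on its axis, 50 mm above the bench. y of this point runs along the bar away from the pivot.
- bar_hole (a point): 10 mm through hole in the bar, 112 mm from the pivot. Point: centre of its upper mouth, 34 mm above the bench.
- holder_hole (a point): 10 mm through hole in the holder's base, 10 mm before the mouth and 46 mm to the left (+y) of the slot's centre line. Point: centre of its mouth on the base's top, 20 mm above the bench. Axes: those of the holder. The hole is 20 mm deep, down to the bench.
- pin_head (a point): Steel pin upright in a hole of a wooden block (34 mm high; the other hole, 60 mm off along this point's x, holds the thumbscrew). Head 16 mm across, 22 mm tall, resting on the block; shank 8 mm across, 30 mm long, its last 6 mm tapering to 3.6 mm. Point: head's centre, 41 mm above the tip. 0.04 kg.
- pin_tip (a point): Lower tip of the same pin, on its axis. z runs up to the head. With the pin fully through bar and holder the tip is 16 mm below the top of the holder's base.
- square_plate_center (a point): Not used: square engraved plate, 72 x 72 x 12 mm, lying on the bench; too wide for the slot. Its centre.
- thumbscrew_head (a point): Not used: short thumbscrew with a flat disc head 30 mm across and 8 mm thick, standing in the wooden block. Centre of its head.
- hammer_mid (a point): Bystander: hammer with wooden handle, 260 mm long, lying at the far side. Its middle.
- glue_jar_mid (a point): Bystander: small glue jar, 64 mm across, 85 mm tall, standing. Its centre.
- holder: Die holder, a low steel fixture fixed to the bench: base 165 x 146 mm, 20 mm high. Guides 28 to 45 mm either side of the slot's centre line, tops 38.5 mm up: fingers on the plate's sides cannot enter. Lips cover 8 mm of each side of the slot. Pressing the plate on it with over 80 N is forcing. Origin: on the bench, on the centre line, 45 mm past the mouth; x sliding-in, y left, z up.
- plate: the oblong plate itself: origin at the centre of its underside, 6 mm below its centre; axes as above.
- pin: the pin itself: origin at its tip; axes as above.

How it is judged (in metres and radians):
On the way, in this order (a step that is already met when the one before it is completed fails the run):
1. the oblong plate is fully home in the slot (x of plate_center in the frame of slot_home between -0.0025 and 0.0025 m and y of plate_center in the frame of slot_home between -0.002 and 0.002 m and z of plate_center in the frame of slot_home between -0.002 and 0.002 m and angle between the x axis of plate_center and the x axis of slot_home, either way round below 0.05 rad), for 0.2 s.
2. the bar is across the mouth and the pin is through both holes (z of pin_tip in the frame of holder_hole below -0.013 m and horizontal distance between pin_tip and holder_hole below 0.003 m and angle between pin_tip's own z axis and vertical below 0.12 rad and value of joint bar between -0.04 and 0.04 rad), for 0.2 s.
At the end, for the whole second after the job is handed in: Plate home in the slot (centre within 2.5 mm along, 2 mm across and in height, square within 0.05 rad); bar within 0.04 rad of square across the mouth; pin upright (0.12 rad) through both holes, tip within 3 mm of the hole axis and 13 mm or more below the base top; plate and pin at rest (all of step 1 and all of step 2 and linear speed of each of pin, plate below 0.02 m/s); the robot touches nothing.
It fails at once if the plate is forced against the holder with more than 80 N (contact force between plate and holder above 80 N).
It fails at once if the square plate is moved by more than 30 mm (distance of square_plate_center from where it was at the start of the episode above 0.03 m).
It fails at once if the thumbscrew is moved by more than 30 mm (distance of thumbscrew_head from where it was at the start of the episode above 0.03 m).
It fails at once if the hammer is moved by more than 30 mm (distance of hammer_mid from where it was at the start of the episode above 0.03 m).
It fails at once if the glue jar is moved by more than 30 mm (distance of glue_jar_mid from where it was at the start of the episode above 0.03 m).
It also fails if it takes over 72 s, if anything falls off the work surface, if the arm or the gripper's body presses on something with over 40 N, if the wrist force passes 120 N, or if a joint passes its speed limit or range.

## Working session

There is one attempt and no reset: what is moved stays moved. The work goes in short steps, Python scripts to look and compute and a tool call to move; the robot and the scene stay as the last step left them, time stands still between calls to the robot, and variables do not carry over. Pictures are saved under pics/ and viewed, at most 10 in all, crops included, and the job is handed in when it is done.

Besides the shell and the picture viewer there is one more tool, called after "Emit:" by a JSON object that holds its "fn" and its "kwargs", one argument or row to a line. servo_tool: Moves the arm, as the interface text tells. Its arguments: {"type":"object","properties":{"increments":{"type":"string"},"jaw":{"type":"number"}},"required":["increments"]}

```bash
mkdir -p pics; cat > h.py <<'E'
import numpy as np, cv2
from cell import sensors, cams, ctrl
def grab(n,f=None):
    p=cams.camera_params(n); im=cams.grab_frame(n)
    if f: cv2.imwrite('pics/'+f,im[:,:,::-1])
    return im,p
def ray(p,u,v):
    K=np.array(p['intrinsics']);R=np.array(p['rotation'])
    d=np.linalg.inv(K)@[u,v,1]; return np.array(p['origin'],float),R@(d*[1,-1,-1])
def onz(p,u,v,z):
    o,d=ray(p,u,v); return o+d*(z-o[2])/d[2]
def proj(p,X):
    K=np.array(p['intrinsics']);R=np.array(p['rotation'])
    c=R.T@(np.array(X,float)-p['origin']); q=K@(c*[1,-1,-1]); return q[:2]/q[2]
E
python3 - <<'E'
from h import *
np.set_printoptions(precision=3,suppress=True)
for n in ('top','scene','wrist'):
    im,p=grab(n,n+'0.png'); print(n,p)
s=sensors.observe(); print(s)
E
```

```text
top {'intrinsics': array([[479.611,   0.   , 320.09 ],
       [  0.   , 479.611, 234.659],
       [  0.   ,   0.   ,   1.   ]]), 'origin': array([ 475.579,  -76.014, 1045.128]), 'rotation': array([-0.7  , -0.048,  0.034,  0.711])}
scene {'intrinsics': array([[492.302,   0.   , 319.811],
       [  0.   , 492.302, 237.597],
       [  0.   ,   0.   ,   1.   ]]), 'origin': array([1184.224,  511.663,  867.073]), 'rotation': array([0.344, 0.152, 0.356, 0.856])}
wrist {'intrinsics': array([[332.285,   0.   , 321.409],
       [  0.   , 332.285, 241.942],
       [  0.   ,   0.   ,   1.   ]]), 'origin': array([ 265.349, -570.198,  374.454]), 'rotation': array([ 0.8  , -0.122,  0.089, -0.581])}
{'time_s': 0.15, 'joint_positions': array([-1.362,  0.491,  1.559,  0.   ,  1.092, -0.106]), 'qvel': array([ 0.002, -0.003, -0.003,  0.   , -0.003, -0.   ]), 'effort': array([  0.003, -61.87 , -26.169,  -0.   ,   0.003,   0.   ]), 'tcp_pos': array([ 193.506, -594.106,  200.266]), 'orientation': array([-0.   ,  0.988,  0.157, -0.   ]), 'contact_force': array([ 1.103,  1.325, -0.158]), 'ft_torque': array([0.046, 0.019, 0.034]), 'finger_force': 0.0, 'opening': 85.26136356850031}
```

View pics/top0.png

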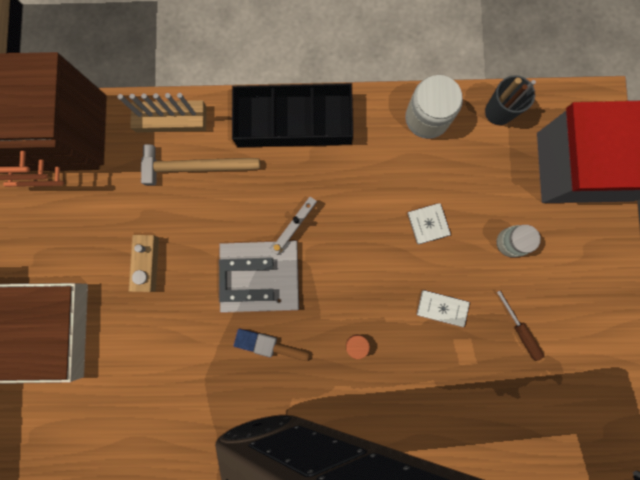

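View pics/scene0.png

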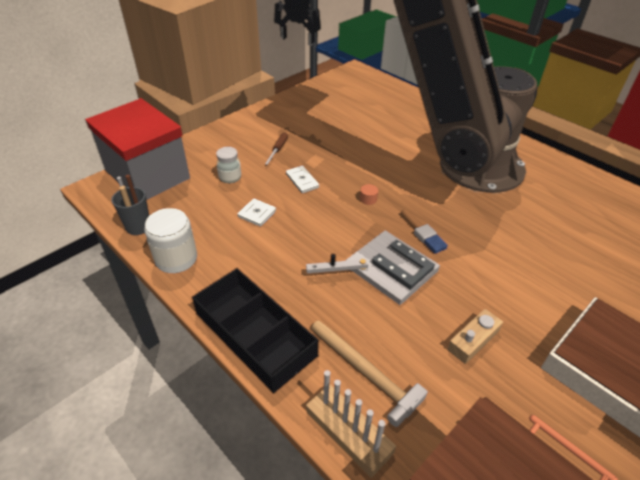

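The top view shows the holder at about (259,277) with its mouth facing right. The bar pivot is at (277,248), the knob at (296,220), the oblong plate at (443,308), the pin at (140,248) and the thumbscrew at (140,278). The scene view agrees.

```bash
cat >> h.py <<'E'
from scipy.spatial.transform import Rotation as Ro
def _q(q): return Ro.from_quat([q[1],q[2],q[3],q[0]]).as_matrix()
_cp=cams.camera_params
def grab(n,f=None):
    p=dict(_cp(n)); p['rotation']=_q(p['rotation']); im=cams.grab_frame(n)
    if f: cv2.imwrite('pics/'+f,im[:,:,::-1])
    return im,p
def tool():
    s=sensors.observe(); return np.array(s['tcp_pos']),_q(s['orientation']),s
E
python3 - <<'E'
from h import *
np.set_printoptions(precision=1,suppress=True)
p=dict(_cp('top'));p['rotation']=_q(p['rotation'])
im=cv2.imread('pics/top0.png')
hsv=cv2.cvtColor(im,cv2.COLOR_BGR2HSV)
m=((hsv[...,1]<60)&(hsv[...,2]>150)).astype(np.uint8)
c,_=cv2.findContours(m[280:340,400:480],cv2.RETR_EXTERNAL,cv2.CHAIN_APPROX_NONE)
k=max(c,key=cv2.contourArea)+np.array([400,280]); r=cv2.minAreaRect(k); print(r)
b=cv2.boxPoints(r); B=np.array([onz(p,*q,12) for q in b]); print(B, np.linalg.norm(np.diff(B,axis=0),axis=1), B.mean(0))
for n,u,v,z in [('pivot',277,248,34),('knob',296,219,66),('barend',313,200,34),('hTL',219,243,20),('hTR',298,241,20),('hBR',299,310,20),('hBL',221,312,20),('pin',140,248,56),('thumb',140,278,42),('square',430,223,12),('jar',520,242,85)]: print(n,onz(p,u,v,z))
t,R,s=tool();print(t);print(R)
p=dict(_cp('wrist'));Rw=_q(p['rotation']); print('cam in tool',R.T@(np.array(p['origin'])-t));print(R.T@Rw)
E
```

```text
Traceback (most recent call last):
NameError: name '_cp' is not defined
```

```bash
sed -i 's/_cp/cp_/g;s/_q(/q_(/g' h.py
python3 - <<'E'
from h import *
np.set_printoptions(precision=1,suppress=True)
p=dict(cp_('top'));p['rotation']=q_(p['rotation'])
im=cv2.imread('pics/top0.png')
hsv=cv2.cvtColor(im,cv2.COLOR_BGR2HSV)
m=((hsv[...,1]<60)&(hsv[...,2]>150)).astype(np.uint8)
c,_=cv2.findContours(m[280:340,400:480],cv2.RETR_EXTERNAL,cv2.CHAIN_APPROX_NONE)
k=max(c,key=cv2.contourArea)+np.array([400,280]); r=cv2.minAreaRect(k); print(r)
b=cv2.boxPoints(r); B=np.array([onz(p,*q,12) for q in b]); print(B, np.linalg.norm(np.diff(B,axis=0),axis=1), B.mean(0))
for n,u,v,z in [('pivot',277,248,34),('knob',296,219,66),('barend',313,200,34),('hTL',219,243,20),('hTR',298,241,20),('hBR',299,310,20),('hBL',221,312,20),('pin',140,248,56),('thumb',140,278,42),('square',430,223,12),('jar',520,242,85)]: print(n,onz(p,u,v,z))
t,R,s=tool();print(t);print(R)
p=dict(cp_('wrist'));Rw=q_(p['rotation']); print('cam in tool',R.T@(np.array(p['origin'])-t));print(R.T@Rw)
E
```

```text
((442.85296630859375, 308.0882568359375), (48.26458740234375, 25.46623992919922), 14.03624439239502)
[[ 422.9 -257.5   12. ]
 [ 474.7 -272.6   12. ]
 [ 448.7 -370.5   12. ]
 [ 397.3 -355.    12. ]] [ 53.9 101.3  53.7] [ 435.9 -313.9   12. ]
pivot [567.2  35.4  34. ]
knob [623.8  -7.6  66. ]
barend [669.2 -42.2  34. ]
hTL [581.3 162.3  20. ]
hTR [582.9  -8.3  20. ]
hBR [436.1  -9.2  20. ]
hBL [434.1 156.5  20. ]
pin [569.8 319.5  56. ]
thumb [507.8 323.2  42. ]
square [ 618.3 -294.2   12. ]
jar [ 566.9 -455.9   85. ]
[ 193.5 -594.1  200.3]
[[ 1.   0.3 -0. ]
 [ 0.3 -1.   0. ]
 [ 0.  -0.  -1. ]]
cam in tool [  75.7   -0.6 -174.3]
[[ 0.   1.   0.3]
 [ 1.  -0.  -0. ]
 [-0.   0.3 -1. ]]
```

```bash
cat >> h.py <<'E'
def go(x,y,z,yawy):
    "tool-axis shift (m) and turn so TCP is at x,y,z mm with tool y at world angle yawy deg"
    t,R,s=tool(); d=R.T@(np.array([x,y,z])-t)/1000
    a=np.degrees(np.arctan2(R[1,1],R[0,1])); dy=(yawy-a+180)%360-180
    print('TCP',t.round(1),'yawy',round(a,2),'t',round(s['time_s'],2),'-> %.4f %.4f %.4f %.4f'%(*d,-np.radians(dy)),'F',np.round(s['contact_force'],1),'open',round(s['opening'],1))
E
python3 -c "
from h import *
go(436,-340,130,-15.6)"
```

```text
TCP [ 193.5 -594.1  200.3] yawy -71.97 t 0.15 -> 0.3092 -0.1665 0.0704 -0.9838 F [ 1.1  1.3 -0.2] open 85.3
```

Emit:
{"fn": "servo_tool", "kwargs": {
  "increments": "0.309 -0.166 0 -0.984;0.309 -0.166 0.02 -0.984;0.309 -0.166 0.04 -0.984;0.309 -0.166 0.07 -0.984;0.309 -0.166 0.07 -0.984;0.309 -0.166 0.07 -0.984;0.309 -0.166 0.07 -0.984;0.309 -0.166 0.07 -0.984;0.309 -0.166 0.07 -0.984;0.309 -0.166 0.07 -0.984;0.309 -0.166 0.07 -0.984;0.309 -0.166 0.07 -0.984"
}}

```text
time_s: 1.15
tcp_pos: [435.8, -341.2, 130.8]
orientation: [0.0, 0.796, 0.605, -0.0]
contact_force: [-0.5, -0.0, 0.4]
opening: 85.2
finger_force: 0.0
```

```bash
python3 -c "
from h import *
np.set_printoptions(precision=1,suppress=True)
im,p=grab('wrist','w1.png')
hsv=cv2.cvtColor(im,cv2.COLOR_RGB2HSV)
m=((hsv[...,1]<60)&(hsv[...,2]>140)).astype(np.uint8)
c,_=cv2.findContours(m,cv2.RETR_EXTERNAL,cv2.CHAIN_APPROX_NONE)
for k in sorted(c,key=cv2.contourArea)[-3:]:
    W=np.array([onz(p,*q[0],12)[:2] for q in k],np.float32); print(cv2.minAreaRect(W),cv2.minAreaRect(k))
go(509,0,170,0)"
```

```text
((618.0978393554688, -528.0917358398438), (61.48170852661133, 74.90647888183594), 53.794883728027344) ((540.0014038085938, 348.4405212402344), (67.89443969726562, 56.302703857421875), 19.79887580871582)
((435.204833984375, -314.08905029296875), (100.00779724121094, 54.04813003540039), 74.76803588867188) ((312.5, 195.0), (112.0, 63.0), 90.0)
((617.791015625, -291.2303466796875), (72.89094543457031, 73.31938934326172), 15.498283386230469) ((520.5689086914062, 108.6232681274414), (88.47539520263672, 107.24368286132812), 60.80251693725586)
TCP [ 435.5 -341.5  130.9] yawy -15.64 t 1.2 -> 0.3487 -0.0213 -0.0392 -0.2729 F [-0.2  0.4 -1.1] open 85.0
```

View pics/w1.png

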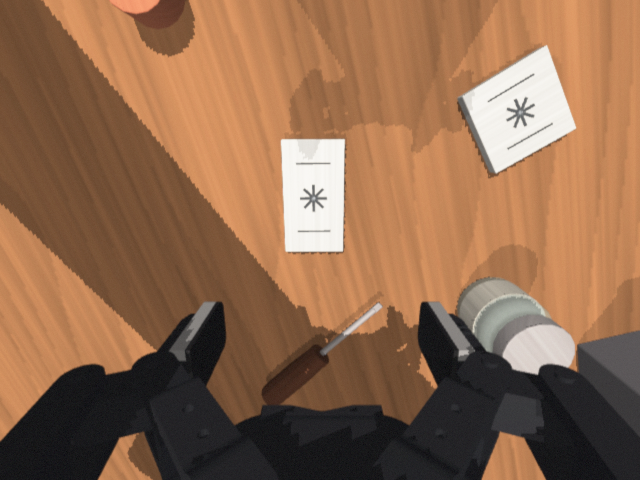

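The plate shows as a clean rectangle centred at (312,195), 100.0 x 54.05 mm, at (435.2,-314.1) with its long axis at 74.8°. The screwdriver tip at (380,305) is clear of the grasp. Next I look at the holder.

Emit:
{"fn": "servo_tool", "kwargs": {
  "increments": "0.345 -0.021 -0.03 -0.273;0.345 -0.021 -0.03 -0.273;0.345 -0.021 -0.03 -0.273;0.345 -0.021 -0.03 -0.273;0.345 -0.021 -0.03 -0.273;0.345 -0.021 -0.03 -0.273;0.345 -0.021 -0.03 -0.273;0.345 -0.021 -0.03 -0.273;0.345 -0.021 -0.03 -0.273;0.345 -0.021 -0.03 -0.273;0.345 -0.021 -0.03 -0.273"
}}

```text
time_s: 2.12
tcp_pos: [508.5, -3.4, 161.0]
orientation: [0.0, 0.707, 0.708, 0.0]
contact_force: [0.3, 0.2, -0.3]
opening: 85.4
finger_force: 0.0
```

```bash
python3 -c "
from h import *
im,p=grab('wrist','w2.png')
np.savez('w2.npz',**p)
go(569,280,150,0)"
```

```text
TCP [508.3  -4.1 160.8] yawy 0.0 t 2.17 -> 0.2841 0.0607 0.0107 0.0000 F [-0.2 -0.2  0.2] open 85.4
```

View pics/w2.png

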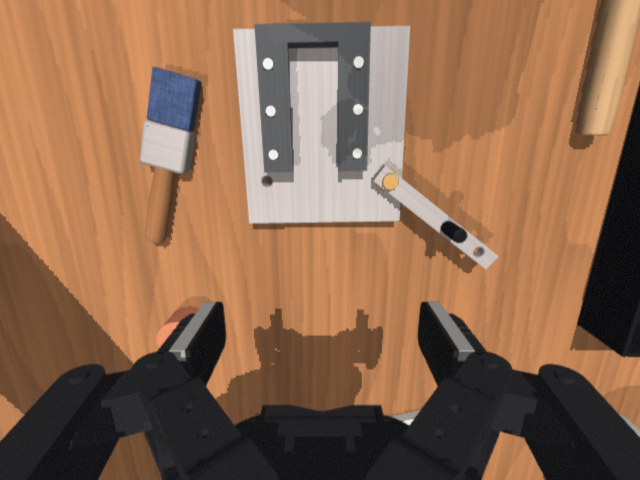

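The wrist view shows the holder hole at (267,181), the gold pivot at (390,181), the knob at (455,232) and the bar hole at (479,252). The six guide screws run from (268,63) to (357,153), and the front corners are near (249,223) and (400,220).

```bash
python3 -c "
from h import *
np.set_printoptions(precision=2,suppress=True)
p=dict(np.load('w2.npz')); im=cv2.imread('pics/w2.png'); g=cv2.cvtColor(im,6).astype(float); hsv=cv2.cvtColor(im,cv2.COLOR_BGR2HSV)
def cen(u,v,r,mask):
    v0,u0=v-r,u-r; M=mask[v0:v+r+1,u0:u+r+1]; n,l,s,c=cv2.connectedComponentsWithStats(M.astype(np.uint8)); k=1+s[1:,4].argmax(); return c[k]+[u0,v0],s[k,4]
L=[];Rr=[]
for u,v in [(268,63),(270,111),(273,154)]: c,a=cen(u,v,9,g>140); L.append(onz(p,*c,39.5)); print(a,L[-1])
for u,v in [(358,62),(357,109),(357,153)]: c,a=cen(u,v,9,g>140); Rr.append(onz(p,*c,39.5)); print(a,Rr[-1])
for S in (L,Rr):
    d=S[0]-S[2]; print('dir',np.degrees(np.arctan2(d[1],d[0])))
print('mid',(np.array(L)+Rr)/2)
d=(np.array(L)-Rr).mean(0);print('across',np.degrees(np.arctan2(d[1],d[0])), np.linalg.norm(d))
c,a=cen(267,181,9,g<75); print('hole',c,a,onz(p,*c,20))
c,a=cen(390,181,12,(hsv[...,1]>110)&(hsv[...,0]>15)&(hsv[...,2]>150)); print('pivot',c,a,onz(p,*c,34),onz(p,*c,38))
c,a=cen(479,252,8,g<100); print('barhole',c,a,onz(p,*c,34))
for u,v in [(249,223),(400,220)]: print(onz(p,u,v,20))
# front edge of base and guide inner edges by gradient
for v in (140,130,120,100,80):
    row=g[v]; print(v,[int(x) for x in row[286:296]],[int(x) for x in row[332:342]])
for u in (280,320,360): print(u,[int(x) for x in g[212:230,u]])
for u in (280,350): print(u,[int(x) for x in g[160:180,u]])
"
```

```text
106 [464.73 130.12  39.5 ]
96 [465.38  95.11  39.5 ]
84 [466.02  59.9   39.5 ]
104 [537.15 131.54  39.5 ]
92 [537.82  96.41  39.5 ]
81 [538.35  61.01  39.5 ]
dir 91.04760140504874
dir 90.97443209326491
mid [[500.94 130.83  39.5 ]
 [501.6   95.76  39.5 ]
 [502.18  60.46  39.5 ]]
across -178.99049640731616 72.40599328189657
hole [267.49 179.76] 45 [457.41  35.79  20.  ]
pivot [389.85 181.43] 182 [569.52  36.12  34.  ] [568.7   36.62  38.  ]
barhole [480.08 250.58] 26 [660.14 -29.43  34.  ]
[437.4   -6.02  20.  ]
[584.64  -2.83  20.  ]
140 [96, 96, 96, 101, 99, 77, 108, 166, 171, 172] [172, 173, 176, 176, 164, 97, 78, 82, 85, 85]
130 [98, 96, 97, 102, 95, 74, 107, 165, 173, 172] [174, 177, 176, 176, 161, 97, 77, 88, 87, 85]
120 [97, 97, 99, 99, 81, 81, 109, 169, 173, 176] [176, 176, 176, 176, 166, 99, 78, 87, 85, 87]
100 [97, 99, 100, 101, 122, 170, 176, 176, 178, 178] [207, 210, 210, 208, 193, 125, 93, 100, 95, 95]
80 [102, 102, 96, 100, 170, 174, 178, 180, 180, 181] [209, 211, 212, 211, 204, 191, 108, 101, 103, 101]
280 [206, 208, 205, 205, 205, 205, 206, 206, 206, 204, 175, 122, 86, 80, 80, 80, 87, 119]
320 [198, 198, 197, 195, 197, 195, 199, 196, 195, 180, 136, 95, 85, 89, 92, 127, 150, 151]
360 [213, 211, 210, 210, 213, 212, 211, 210, 209, 169, 109, 88, 85, 90, 93, 125, 148, 152]
280 [96, 98, 97, 99, 98, 98, 97, 98, 99, 99, 98, 101, 110, 120, 119, 117, 122, 120, 119, 120]
350 [97, 98, 96, 96, 98, 96, 97, 97, 95, 97, 100, 111, 119, 121, 118, 117, 119, 118, 127, 173]
```

Emit:
{"fn": "servo_tool", "kwargs": {
  "increments": "0.24 0.061 0.011 0;0.24 0.061 0.011 0;0.24 0.061 0.011 0;0.24 0.061 0.011 0;0.24 0.061 0.011 0;0.24 0.061 0.011 0;0.24 0.061 0.011 0;0.24 0.061 0.011 0;0.24 0.061 0.011 0"
}}

```text
time_s: 2.92
tcp_pos: [569.3, 235.3, 149.3]
orientation: [-0.0, 0.707, 0.707, -0.001]
contact_force: [0.1, -0.1, -0.3]
opening: 85.5
finger_force: 0.0
```

```bash
python3 -c "
from h import *
im,p=grab('wrist','w3.png')
np.savez('w3.npz',**p)
u=np.array([np.cos(np.radians(74.77)),np.sin(np.radians(74.77))]);q=np.array([435.2,-314.1])-33*u;print(q)
go(*q,70,-15.23)"
```

```text
[ 426.531084   -345.94100965]
TCP [569.4 235.1 149.5] yawy -0.07 t 2.97 -> -0.5811 -0.1421 0.0799 0.2646 F [-1.1 -0.2  0.3] open 85.2
```

View pics/w3.png

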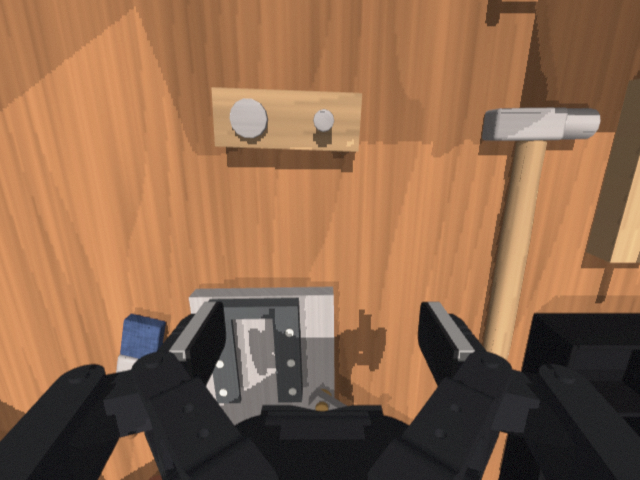

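The pin head is at (323,119), the thumbscrew at (248,118) and the block is clear. Now I go for the plate.

```bash
python3 -c "
from h import *
np.set_printoptions(precision=2,suppress=True)
p=dict(np.load('w3.npz')); im=cv2.imread('pics/w3.png'); hsv=cv2.cvtColor(im,cv2.COLOR_BGR2HSV)
for (u,v,r,z) in [(323,119,14,56),(248,118,25,42)]:
    M=((hsv[v-r:v+r,u-r:u+r,1]<50)&(hsv[v-r:v+r,u-r:u+r,2]>110)).astype(np.uint8)
    n,l,s,c=cv2.connectedComponentsWithStats(M);k=1+s[1:,4].argmax();c=c[k]+[u-r,v-r]; print(c,s[k],onz(p,*c,z))
p=dict(np.load('w2.npz'))
for v in (130,80):
  a,b=onz(p,290.3 if v>100 else 289.5,v,38.5),onz(p,337.5,v,38.5);print(a,b,(a+b)/2)
"
```

```text
[323.37 119.95] [  5   4  20  23 347] [570.26 325.02  56.  ]
[247.92 117.87] [   7    6   37   39 1150] [510.37 327.27  42.  ]
[481.6  79.7  38.5] [521.55  79.77  38.5 ] [501.58  79.74  38.5 ]
[481.97 118.17  38.5 ] [520.93 118.24  38.5 ] [501.45 118.21  38.5 ]
```

Emit:
{"fn": "servo_tool", "kwargs": {
  "increments": "-0.581 -0.142 0 0.265;-0.581 -0.142 0 0.265;-0.581 -0.142 0 0.265;-0.581 -0.142 0 0.265;-0.581 -0.142 0 0.265;-0.581 -0.142 0 0.265;-0.581 -0.142 0 0.265;-0.581 -0.142 0 0.265;-0.581 -0.142 0 0.265;-0.581 -0.142 0 0.265;-0.581 -0.142 0 0.265;-0.581 -0.142 0 0.265"
}}

```text
time_s: 3.97
tcp_pos: [448.7, -251.8, 150.2]
orientation: [0.0, 0.795, 0.607, 0.0]
contact_force: [0.9, -0.2, -0.9]
opening: 85.0
finger_force: 0.0
```

Emit:
{"fn": "servo_tool", "kwargs": {
  "increments": "-0.1 -0.01 0 0;-0.1 -0.01 0 0;-0.1 -0.01 0 0;-0.1 -0.01 0 0;-0.1 -0.01 0 0"
}}

```text
time_s: 4.38
tcp_pos: [413.4, -343.9, 149.8]
orientation: [-0.0, 0.795, 0.606, -0.0]
contact_force: [-1.3, 1.2, -0.2]
opening: 85.4
finger_force: 0.0
```

```bash
python3 -c "
from h import *
go(426.5,-345.9,2,-15.23)"
```

```text
TCP [ 413.4 -343.9  149.8] yawy -15.38 t 4.38 -> 0.0016 0.0132 0.1478 -0.0026 F [-1.3  1.2 -0.2] open 85.4
```

Emit:
{"fn": "servo_tool", "kwargs": {
  "increments": "0.002 0.013 0.03 -0.003;0.002 0.013 0.06 -0.003;0.002 0.013 0.09 -0.003;0.002 0.013 0.12 -0.003;0.002 0.013 0.135 -0.003;0.002 0.013 0.142 -0.003;0.002 0.013 0.145 -0.003;0.002 0.013 0.145 -0.003"
}}

```text
time_s: 5.05
tcp_pos: [428.4, -343.7, 5.0]
orientation: [0.0, 0.793, 0.609, -0.0]
contact_force: [0.6, -0.9, -0.2]
opening: 85.3
finger_force: 0.0
```

Emit:
{"fn": "servo_tool", "kwargs": {
  "increments": "0 0 0 0;0 0 0 0;0 0 0 0;0 0 0 0;0 0 0 0;0 0 0 0",
  "jaw": 0.05
}}

```text
time_s: 5.55
tcp_pos: [428.3, -344.1, 5.0]
orientation: [0.0, 0.793, 0.609, 0.0]
contact_force: [0.6, 0.6, 0.2]
opening: 50.1
finger_force: 0.0
```

```bash
python3 -c "
from h import *
go(426.5,-345.9,60,-15.23)"
```

```text
TCP [ 428.3 -344.1    5. ] yawy -14.96 t 5.55 -> -0.0022 -0.0013 -0.0550 0.0048 F [0.6 0.6 0.2] open 50.1
```

The fingers closed to 50 mm with no force, so the tips passed over the plate because they stand back at this opening. I'll reopen and go lower.

Emit:
{"fn": "servo_tool", "kwargs": {
  "increments": "0 0 0 0;0 0 0 0;0 0 0 0;0 0 0 0;-0.001 -0.001 0.004 0.004;-0.001 -0.001 0.008 0.004;-0.001 -0.001 0.01 0.004;-0.001 -0.001 0.01 0.004",
  "jaw": 0.07
}}

```text
time_s: 6.22
tcp_pos: [426.8, -344.5, -6.0]
orientation: [-0.001, 0.794, 0.607, -0.0]
contact_force: [0.2, 0.4, 0.0]
opening: 70.0
finger_force: 0.0
```

Emit:
{"fn": "servo_tool", "kwargs": {
  "increments": "0 0 0 0;0 0 0 0;0 0 0 0;0 0 0 0;0 0 0 0;0 0 0 0",
  "jaw": 0.045
}}

```text
time_s: 6.72
tcp_pos: [427.1, -344.7, -5.2]
orientation: [0.0, 0.794, 0.608, -0.0]
contact_force: [0.1, -0.1, 0.2]
opening: 45.0
finger_force: 0.0
```

```bash
python3 -c "
from h import *
im,p=grab('wrist','w4.png')
go(426.5,-345.9,60,-15.23);print(tool()[2]['finger_force'])"
```

```text
TCP [ 427.1 -344.7   -5.2] yawy -15.19 t 6.77 -> -0.0013 -0.0002 -0.0652 0.0008 F [-0.8  0.5 -0.1] open 44.8
0.0
```

View pics/w4.png

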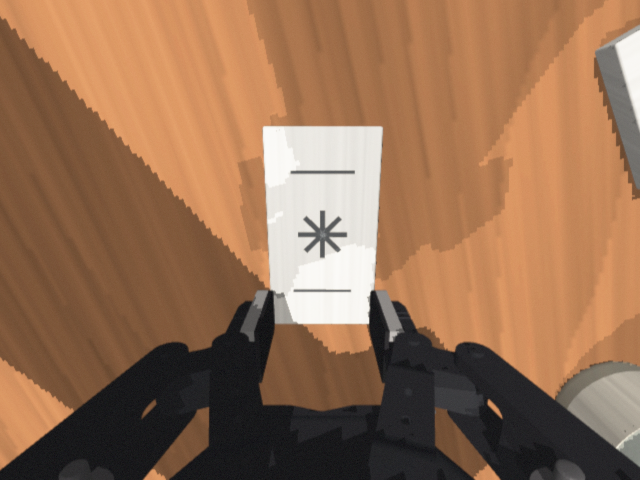

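```bash
python3 -c "
from h import *
np.set_printoptions(precision=1,suppress=True)
p=dict(cp_('wrist'));p['rotation']=q_(p['rotation'])
t,R,s=tool()
for dz in (0,-6,-13,-19,-30):
  print(dz,[proj(p,t+R@np.array([x,y,dz])) for x in (11,-11) for y in (-22.5,22.5)])
im=cv2.imread('pics/w4.png');hsv=cv2.cvtColor(im,cv2.COLOR_BGR2HSV)
m=((hsv[...,1]<60)&(hsv[...,2]>140)).astype(np.uint8);m[290:]=0
k=max(cv2.findContours(m,0,1)[0],key=cv2.contourArea)
for z in (12,0,-5): print(z,cv2.minAreaRect(np.array([onz(p,*q[0],z)[:2] for q in k],np.float32)))
for q in [(264,126),(382,126),(276,323),(370,323)]: print(onz(p,*q,12))
"
```

```text
0 [array([282.4, 260.8]), array([362.9, 260.8]), array([283.7, 296.4]), array([361.4, 296.4])]
-6 [array([281.2, 264.7]), array([364.2, 264.7]), array([282.6, 301.3]), array([362.7, 301.3])]
-13 [array([279.6, 269.6]), array([365.8, 269.6]), array([281.1, 307.3]), array([364.2, 307.3])]
-19 [array([278.2, 274. ]), array([367.4, 274. ]), array([279.8, 312.9]), array([365.6, 312.9])]
-30 [array([275.3, 283.1]), array([370.4, 283.1]), array([277.2, 324.1]), array([368.5, 324.1])]
12 ((437.6741943359375, -304.2958984375), (79.78252410888672, 54.01493835449219), 74.8128662109375)
0 ((437.01348876953125, -306.8675537109375), (85.87952423095703, 58.14278793334961), 74.8128662109375)
-5 ((436.7382507324219, -307.9390869140625), (88.419921875, 59.86271286010742), 74.81287384033203)
[ 423.1 -259.    12. ]
[ 473.9 -272.8   12. ]
[ 398.2 -355.6   12. ]
[ 446.8 -368.8   12. ]
```

The view shows the finger ends still above the plate's rear part, at (272,291) and (372,291). By projection the tips stand well behind the nominal TCP, so I'll open and feel my way lower.

Emit:
{"fn": "servo_tool", "kwargs": {
  "increments": "0 0 0 0;0 0 0 0;0 0 0 0;0 0 0.003 0;0 0 0.006 0;0 0 0.008 0;0 0 0.01 0;0 0 0.01 0",
  "jaw": 0.07
}}

```text
time_s: 7.43
tcp_pos: [426.9, -344.5, -15.8]
orientation: [-0.0, 0.794, 0.607, -0.0]
contact_force: [0.1, -0.4, -0.0]
opening: 69.9
finger_force: 0.0
```

Emit:
{"fn": "servo_tool", "kwargs": {
  "increments": "0 0 0 0;0 0 0 0;0 0 0 0;0 0 0 0;0 0 0 0;0 0 0 0",
  "jaw": 0.045
}}

```text
time_s: 7.93
tcp_pos: [427.1, -344.7, -15.2]
orientation: [0.0, 0.794, 0.607, -0.0]
contact_force: [0.7, -0.4, -0.1]
opening: 44.9
finger_force: 0.0
```

Emit:
{"fn": "servo_tool", "kwargs": {
  "increments": "0 0 0 0;0 0 0 0;0 0 0 0;0 0 0.004 0;0 0 0.008 0;0 0 0.011 0;0 0 0.014 0;0 0 0.015 0;0 0 0.015 0",
  "jaw": 0.07
}}

```text
time_s: 8.68
tcp_pos: [426.9, -344.5, -30.7]
orientation: [-0.0, 0.794, 0.608, -0.0]
contact_force: [0.0, -0.1, -0.5]
opening: 70.2
finger_force: 0.0
```

Emit:
{"fn": "servo_tool", "kwargs": {
  "increments": "0 0 0 0;0 0 0 0;0 0 0 0;0 0 0 0;0 0 0 0",
  "jaw": 0.045
}}

```text
time_s: 9.1
tcp_pos: [427.1, -344.7, -29.8]
orientation: [0.0, 0.794, 0.607, 0.0]
contact_force: [-0.7, 1.3, 6.7]
opening: 52.1
finger_force: 63.2
```

Gripped, with 63 N on the pads. I'll lift and check.

Emit:
{"fn": "servo_tool", "kwargs": {
  "increments": "0 0 -0.003 0;0 0 -0.01 0;0 0 -0.025 0;0 0 -0.045 0;0 0 -0.065 0;0 0 -0.08 0;0 0 -0.08 0;0 0 -0.08 0"
}}

```text
time_s: 9.77
tcp_pos: [427.2, -344.9, 50.3]
orientation: [0.001, 0.794, 0.607, 0.0]
contact_force: [0.9, 0.5, -1.9]
opening: 52.1
finger_force: 63.2
```

```bash
python3 -c "
from h import *
im,p=grab('wrist','w5.png'); np.savez('w5.npz',**p)
t,R,s=tool()
np.set_printoptions(precision=2,suppress=True)
hsv=cv2.cvtColor(im,cv2.COLOR_RGB2HSV);m=((hsv[...,1]<60)&(hsv[...,2]>140)).astype(np.uint8)
k=max(cv2.findContours(m,0,1)[0],key=cv2.contourArea)
for z in (t[2]+25,t[2]+35,t[2]+45):
  W=np.array([R.T@(onz(p,*q[0],z)-t) for q in k],np.float32)[:,:2]; print(z,cv2.minAreaRect(W))
print(s['opening'],s['finger_force'],s['contact_force'],t)"
```

```text
Traceback (most recent call last):
cv2.error: OpenCV(4.12.0) /io/opencv/modules/imgproc/src/convhull.cpp:143: error: (-215:Assertion failed) total >= 0 && (depth == CV_32F || depth == CV_32S) in function 'convexHull'
```

View pics/w5.png

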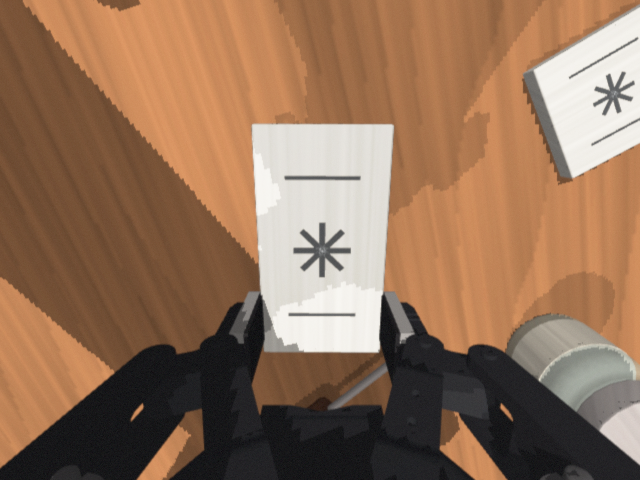

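The plate is held and lifted, with corners near (253,124), (393,124), (380,352) and (265,352). I'll work out its pose in the tool from those.

```bash
python3 -c "
from h import *
np.set_printoptions(precision=2,suppress=True)
p=dict(np.load('w5.npz')); t,R,s=tool()
C=np.array([(252.8,124),(393.3,124),(380.5,352.3),(264.8,352.3)])
for z in (75,80,85,90,95):
  W=np.array([R.T@(onz(p,*q,z)-t) for q in C]); n=np.linalg.norm; print(z,'front w',n(W[1]-W[0]),'rear w',n(W[2]-W[3]),'len',n(W[0]-W[3]),n(W[1]-W[2]),'ctr',W.mean(0),'ang',np.degrees(np.arctan2(*(W[0]+W[1]-W[2]-W[3])[[1,0]])))
O=np.array([(50,-27,0),(50,27,0),(-50,27,0),(-50,-27,0)],float)
ok,rv,tv=cv2.solvePnP(O,C,p['intrinsics'],None); M=np.diag([1,-1,-1])
ctr=p['rotation']@(M@tv[:,0])+p['origin'];Rp=R.T@p['rotation']@M@cv2.Rodrigues(rv)[0]
print('pnp top centre in tool',R.T@(ctr-t),'axes',Rp, 't',t)
"
```

```text
75 front w 59.61389061852766 rear w 60.89327639950675 len 113.26487475281577 113.36091085425545 ctr [ 25.36   0.38 -25.54] ang -0.0009524481300275953
80 front w 57.62008791130438 rear w 58.85668428855163 len 109.47670035969395 109.56952450772718 ctr [ 27.07   0.34 -30.54] ang -0.0009524481300293764
85 front w 55.62628520408106 rear w 56.82009217759654 len 105.68852596657209 105.7781381611989 ctr [ 28.78   0.31 -35.54] ang -0.0009524481300428369
90 front w 53.63248249685773 rear w 54.78350006664144 len 101.90035157345027 101.9867518146707 ctr [ 30.49   0.27 -40.54] ang -0.0009524481300343343
95 front w 51.63867978963442 rear w 52.746907955686325 len 98.11217718032839 98.19536546814246 ctr [ 32.19   0.24 -45.54] ang -0.0009524481300355452
pnp top centre in tool [ 31.49   0.26 -41.47] axes [[ 1.   -0.   -0.04]
 [ 0.    1.    0.  ]
 [ 0.04 -0.    1.  ]] t [ 426.89 -344.55   49.46]
```

```bash
python3 -c "
from h import *
go(504,-43,50,1.0)"
```

```text
TCP [ 426.9 -344.5   49.5] yawy -15.19 t 9.82 -> 0.3112 -0.0046 -0.0006 -0.2825 F [ 0.2 -0.5 -2.6] open 52.3
```

Emit:
{"fn": "servo_tool", "kwargs": {
  "increments": "0.03 0 0 -0.03;0.07 -0.001 0 -0.07;0.11 -0.002 0 -0.11;0.15 -0.003 0 -0.15;0.19 -0.004 0 -0.19;0.23 -0.005 0 -0.23;0.27 -0.005 0 -0.26;0.3 -0.005 0 -0.282;0.311 -0.005 0.01 -0.282;0.311 -0.005 0.03 -0.282;0.311 -0.005 0.045 -0.282;0.311 -0.005 0.045 -0.282"
}}

```text
time_s: 10.82
tcp_pos: [501.9, -42.9, 1.3]
orientation: [-0.002, 0.701, 0.713, -0.002]
contact_force: [-0.3, -0.3, -2.7]
opening: 52.0
finger_force: 63.6
```

```bash
python3 -c "
from h import *
im,p=grab('wrist','w6.png'); np.savez('w6.npz',**p)
go(504,-43,0,1.0)"
```

```text
TCP [502.4 -43.3   2.7] yawy 0.95 t 10.87 -> 0.0002 0.0017 0.0027 -0.0008 F [ 0.1  0.  -0.5] open 51.8
```

View pics/w6.png

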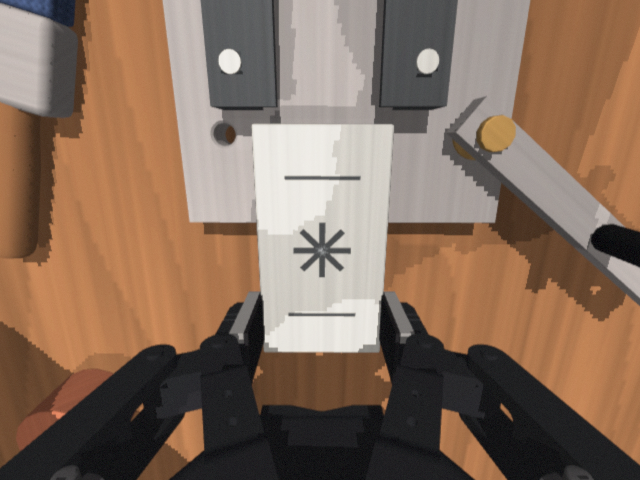

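The plate sits just before the mouth with its front edge at row 124, u 253–393. The lips are at u≈276 and 380 near row 100, the screws at (230,61) and (428,61), the hole at (223,132) and the pivot at (497,133). I'll measure the lateral offset in the tool frame.

```bash
python3 -c "
from h import *
np.set_printoptions(precision=2,suppress=True)
p=dict(np.load('w6.npz')); t,R,s=tool(); im=cv2.imread('pics/w6.png'); g=cv2.cvtColor(im,6).astype(float);hsv=cv2.cvtColor(im,cv2.COLOR_BGR2HSV)
T=lambda c,z:R.T@(onz(p,*c,z)-t)
def cen(u,v,r,mask):
    M=mask[v-r:v+r+1,u-r:u+r+1]; n,l,s,c=cv2.connectedComponentsWithStats(M.astype(np.uint8)); k=1+s[1:,4].argmax(); return c[k]+[u-r,v-r]
a=T(cen(230,61,16,g>140),39);b=T(cen(428,61,16,g>140),39);print('screws',a,b,(a+b)/2)
print('pivot',T(cen(497,133,20,(hsv[...,1]>110)&(hsv[...,0]>15)&(hsv[...,2]>140)),36))
for v in (40,70,90):
  print(v,[int(x) for x in g[v,270:286]],[int(x) for x in g[v,372:390]])
print([int(x) for x in g[200:230,220]],'front left guide',[int(x) for x in g[96:112,245]],'right',[int(x) for x in g[96:112,415]])
for v in (130,180,230): print(v,[int(x) for x in g[v,248:266]],[int(x) for x in g[v,382:398]])
"
```

```text
screws [104.19 -35.2  -36.06] [104.23  37.9  -36.38] [104.21   1.35 -36.22]
pivot [ 79.08  69.18 -33.53]
40 [98, 99, 90, 64, 44, 68, 79, 79, 98, 154, 160, 157, 160, 157, 157, 159] [162, 161, 146, 91, 77, 80, 77, 79, 78, 73, 43, 41, 72, 80, 81, 84, 84, 80]
70 [97, 98, 96, 91, 63, 46, 66, 80, 81, 97, 155, 159, 157, 158, 158, 160] [149, 92, 81, 80, 80, 80, 77, 77, 65, 40, 53, 78, 80, 83, 80, 79, 78, 79]
90 [95, 98, 97, 96, 90, 59, 47, 73, 82, 101, 153, 159, 158, 157, 157, 157] [92, 79, 77, 82, 78, 79, 75, 66, 38, 45, 76, 80, 81, 81, 79, 76, 74, 78]
[192, 193, 194, 195, 192, 195, 194, 193, 194, 195, 194, 193, 196, 195, 194, 196, 196, 196, 193, 193, 192, 189, 144, 89, 78, 81, 77, 77, 79, 79] front left guide [90, 92, 92, 90, 88, 91, 90, 90, 92, 88, 66, 42, 36, 43, 84, 108] right [77, 78, 77, 79, 76, 78, 77, 76, 78, 69, 52, 36, 34, 44, 63, 76]
130 [108, 108, 112, 130, 208, 230, 235, 235, 236, 236, 235, 235, 233, 234, 234, 234, 234, 235] [210, 211, 212, 211, 210, 213, 212, 211, 211, 210, 191, 164, 97, 83, 82, 81]
180 [190, 187, 189, 187, 188, 186, 178, 218, 234, 234, 236, 235, 234, 234, 233, 233, 235, 234] [207, 208, 207, 207, 209, 210, 206, 184, 160, 163, 161, 161, 161, 160, 160, 158]
230 [69, 74, 74, 76, 77, 73, 77, 80, 102, 166, 193, 206, 211, 209, 209, 206, 208, 207] [206, 208, 206, 201, 173, 109, 65, 60, 61, 59, 61, 58, 59, 56, 58, 54]
```

The arm was still settling during that picture, so I'll hold and remeasure the plate and slot in the same frame.

Emit:
{"fn": "servo_tool", "kwargs": {
  "increments": "0 0 0 0;0 0 0 0;0 0 0 0;0 0 0 0;0 0 0 0"
}}

```text
time_s: 11.28
tcp_pos: [503.9, -43.4, 5.2]
orientation: [0.0, 0.701, 0.713, 0.0]
contact_force: [0.3, 0.0, -2.9]
opening: 52.1
finger_force: 63.6
```

```bash
cat > lat.py <<'E'
from h import *
np.set_printoptions(precision=2,suppress=True)
t,R,s=tool()
im,p=grab('wrist','w7.png'); g=cv2.cvtColor(im,7).astype(float)
T=lambda c,z:R.T@(onz(p,*c,z)-t)
def cen(u,v,r,mask):
    M=mask[v-r:v+r+1,u-r:u+r+1]; n,l,q,c=cv2.connectedComponentsWithStats(M.astype(np.uint8)); k=1+q[1:,4].argmax(); return c[k]+[u-r,v-r]
a=T(cen(230,61,18,g>140),39);b=T(cen(428,61,18,g>140),39);print('screws',a,b,(a+b)/2)
for v in (40,65,90):
    def dark(a,b):
        w=np.clip(70-g[v,a:b],0,None); return (w*np.arange(a,b)).sum()/w.sum()
    l,r=dark(264,282),dark(372,392); L,Q=T((l,v),38.5),T((r,v),38.5); print('lips',l,r,L[1],Q[1],(L+Q)[1]/2,'x',L[0])
zt=t[2]+41.5
for v in (130,140,150):
    gr=np.gradient(g[v]); l=245+np.abs(gr[245:262]).argmax(); r=384+np.abs(gr[384:400]).argmax()
    L,Q=T((l,v),zt),T((r,v),zt); print('plate',l,r,L[1],Q[1],(L+Q)[1]/2)
v=112+np.gradient(g[112:140,320]).argmax(); print('plate front x',T((320,v),zt)[0],v)
print('base front x',T((220,222.3),20)[0])
print(t,s['contact_force'])
go(504,-43,0,1.0)
E
python3 lat.py
```

```text
screws [104.34 -36.52 -33.89] [104.4   36.59 -33.83] [104.37   0.04 -33.86]
lips 270.2631578947368 376.18518518518516 -19.738564617186515 19.808689235851237 0.03506230933236054 x 111.63423880665056
lips 271.30555555555554 375.10869565217394 -19.724596279606228 19.813859059976963 0.04463139018536744 x 103.25292931363792
lips 272.258064516129 374.1219512195122 -19.74498026192114 19.85414585200016 0.05458279503950969 x 94.52627067022185
plate 252 393 -26.918730168250146 26.47489755743077 -0.22191630540968887
plate 253 392 -26.761767444249543 26.326896126123835 -0.21743565906285411
plate 253 391 -26.987075345193947 26.176329173154063 -0.40537308601994226
plate front x 81.75981746489623 124
base front x 37.023942717673705
[503.91 -43.44   5.17] [ 0.32  0.01 -2.95]
TCP [503.8 -43.4   5.1] yawy 0.96 t 11.33 -> 0.0004 0.0002 0.0051 -0.0006 F [-0.2  0.7 -1.5] open 52.0
```

Aligned: the slot is at y +0.04 mm, the plate at about -0.2 mm, and yaw agrees. Now I lower it onto the shelf.

Emit:
{"fn": "servo_tool", "kwargs": {
  "increments": "0 0 0.004 0;0 0 0.008 0;0 0 0.011 0;0 0 0.013 0;0 0 0.0145 0;0 0 0.0145 0;0 0 0.0145 0"
}}

```text
time_s: 11.92
tcp_pos: [503.5, -43.2, -9.8]
orientation: [-0.0, 0.701, 0.713, -0.0]
contact_force: [-1.6, -0.3, -0.4]
opening: 52.2
finger_force: 63.9
```

Emit:
{"fn": "servo_tool", "kwargs": {
  "increments": "0 0 0.0005 0;0 0 0.001 0;0 0 0.001 0;0.002 0 0.001 0;0.004 0 0.001 0;0.006 0 0.001 0;0.008 0 0.001 0;0.01 0 0.001 0;0.012 0 0.001 0;0.012 0 0.001 0"
}}

```text
time_s: 12.75
tcp_pos: [504.4, -31.4, -10.2]
orientation: [0.001, 0.701, 0.713, 0.001]
contact_force: [0.5, -0.5, 7.1]
opening: 52.6
finger_force: 64.5
```

Emit:
{"fn": "servo_tool", "kwargs": {
  "increments": "0.002 0 0 0;0.004 0 0 0;0.006 0 0 0;0.008 0 0 0;0.01 0 0 0;0.012 0 0 0;0.014 0 0 0;0.016 0 0 0;0.018 0 0 0;0.02 0 0 0;0.02 0 0 0"
}}

```text
time_s: 13.67
tcp_pos: [504.4, -11.6, -9.9]
orientation: [0.001, 0.701, 0.713, 0.001]
contact_force: [0.3, -3.5, 11.4]
opening: 52.1
finger_force: 65.1
```

Emit:
{"fn": "servo_tool", "kwargs": {
  "increments": "0.003 0 -0.0003 0;0.006 0 -0.0003 0;0.009 0 -0.0003 0;0.012 0 -0.0003 0;0.015 0 -0.0003 0;0.018 0 -0.0003 0;0.021 0 -0.0003 0;0.024 0 -0.0003 0;0.027 0 -0.0003 0;0.03 0 -0.0003 0;0.03 0 -0.0003 0"
}}

```text
time_s: 14.58
tcp_pos: [503.5, 18.8, -9.8]
orientation: [0.001, 0.701, 0.713, 0.001]
contact_force: [0.5, -0.1, 8.9]
opening: 52.0
finger_force: 64.8
```

```bash
python3 -c "
from h import *
go(503,18,-10,1)"
```

```text
TCP [503.5  18.8  -9.8] yawy 0.99 t 14.58 -> -0.0008 -0.0005 0.0002 -0.0002 F [ 0.5 -0.1  8.9] open 52.0
```

Inserted about 57 mm with little force. I release, lift, back off and shut the fingers to push the rear edge.

Emit:
{"fn": "servo_tool", "kwargs": {
  "increments": "0 0 0 0;0 0 0 0;0 0 0 0;0 0 -0.02 0;0 0 -0.04 0;-0.03 0 -0.04 0;-0.06 0 -0.04 0;-0.06 0 -0.04 0",
  "jaw": 0.068
}}

```text
time_s: 15.25
tcp_pos: [504.3, -44.6, 29.8]
orientation: [0.001, 0.702, 0.712, 0.0]
contact_force: [-0.3, -0.7, 0.8]
opening: 68.3
finger_force: 0.0
```

Emit:
{"fn": "servo_tool", "kwargs": {
  "increments": "0 0 0 0;0 0 0 0;0 0 0 0;0 0 0 0;0 0 0 0;0 0 0 0;0 0 0 0",
  "jaw": 0
}}

```text
time_s: 15.83
tcp_pos: [503.7, -40.9, 29.5]
orientation: [-0.0, 0.701, 0.713, -0.0]
contact_force: [0.9, -0.3, -0.1]
opening: 0.2
finger_force: 0.0
```

```bash
python3 -c "
from h import *
im,p=grab('wrist','w8.png'); np.savez('w8.npz',**p)
go(503.6,-37,0,1)"
```

```text
TCP [503.7 -41.   29.5] yawy 0.99 t 15.88 -> 0.0040 0.0000 0.0295 -0.0001 F [1.  0.5 0.4] open -0.2
```

View pics/w8.png

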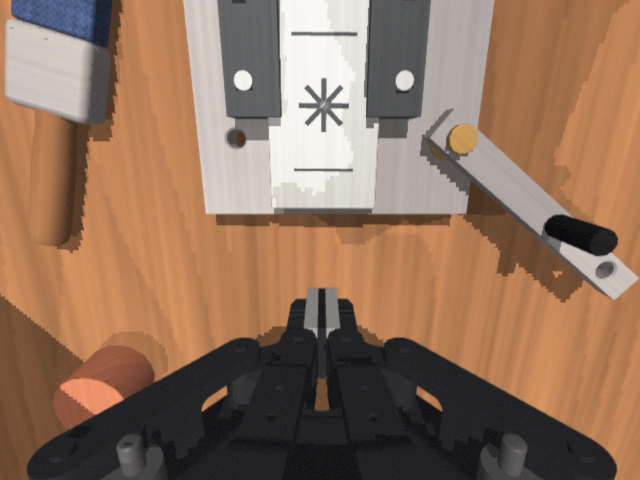

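The plate is in the slot, with its rear edge at row 209, and the shut fingers are behind it at (322,288). I lower and push gently.

Emit:
{"fn": "servo_tool", "kwargs": {
  "increments": "0.004 0 0.015 0;0.008 0 0.025 0;0.012 0 0.032 0;0.016 0 0.0345 0;0.02 0 0.0345 0;0.024 0 0.0345 0;0.027 0 0.0345 0;0.03 0 0.0345 0;0.033 0 0.0345 0;0.036 0 0.0345 0;0.038 0 0.0345 0;0.038 0 0.0345 0"
}}

```text
time_s: 16.88
tcp_pos: [503.0, -2.9, -4.9]
orientation: [0.0, 0.701, 0.713, 0.0]
contact_force: [-0.2, 0.3, 0.0]
opening: -0.1
finger_force: 0.0
```

```bash
cat > pl.py <<'E'
from h import *
np.set_printoptions(precision=1,suppress=True)
t,R,s=tool(); im,p=grab('wrist'); g=cv2.cvtColor(im,7).astype(int); hsv=cv2.cvtColor(im,cv2.COLOR_RGB2HSV)
# engraved lines: rows of dark minima down the slot centre; world y on z=32
for X in (490,502,514):
    out=[]
    ys=np.arange(150,-40,-1.0)
    q=[proj(p,[X-0.0176*(y-95),y,32]) for y in ys]
    v=[g[int(round(b)),int(round(a))] if 0<=b<480 and 0<=a<640 else -1 for a,b in q]
    print(X,[(int(y),int(k)) for y,k in zip(ys,v) if k>=0 and y%2==0])
print(t,s['contact_force'])
E
python3 pl.py
```

```text
490 [(120, 193), (118, 195), (116, 194), (114, 193), (112, 195), (110, 195), (108, 234), (106, 241), (104, 242), (102, 240), (100, 241), (98, 241), (96, 241), (94, 240), (92, 241), (90, 239), (88, 115), (86, 241), (84, 240), (82, 240), (80, 240), (78, 240), (76, 241), (74, 241), (72, 240), (70, 240), (68, 240), (66, 239), (64, 239), (62, 240), (60, 237), (58, 95), (56, 239), (54, 239), (52, 239), (50, 239), (48, 238), (46, 238), (44, 238), (42, 237), (40, 238), (38, 237), (36, 237), (34, 222), (32, 207), (30, 209), (28, 81), (26, 206), (24, 204), (22, 205), (20, 206), (18, 204), (16, 204), (14, 202), (12, 202), (10, 200), (8, 167), (6, 198), (4, 142), (2, 35), (0, 31), (-2, 40), (-4, 31), (-6, 33), (-8, 35), (-10, 22), (-12, 31), (-14, 29), (-16, 36), (-18, 44), (-20, 33), (-22, 25), (-24, 31), (-26, 29), (-28, 33), (-30, 29), (-32, 18), (-34, 30), (-36, 29), (-38, 32)]
502 [(120, 194), (118, 196), (116, 195), (114, 195), (112, 195), (110, 196), (108, 240), (106, 242), (104, 242), (102, 241), (100, 242), (98, 243), (96, 241), (94, 241), (92, 241), (90, 240), (88, 170), (86, 240), (84
[... 881 characters left out ...]
1), (82, 239), (80, 237), (78, 230), (76, 220), (74, 219), (72, 219), (70, 218), (68, 220), (66, 218), (64, 219), (62, 218), (60, 216), (58, 214), (56, 218), (54, 216), (52, 216), (50, 217), (48, 217), (46, 217), (44, 217), (42, 215), (40, 215), (38, 211), (36, 215), (34, 213), (32, 212), (30, 213), (28, 125), (26, 212), (24, 210), (22, 210), (20, 209), (18, 208), (16, 209), (14, 210), (12, 209), (10, 208), (8, 141), (6, 165), (4, 168), (2, 78), (0, 32), (-2, 42), (-4, 39), (-6, 31), (-8, 31), (-10, 31), (-12, 34), (-14, 32), (-16, 29), (-18, 35), (-20, 34), (-22, 34), (-24, 31), (-26, 26), (-28, 31), (-30, 33), (-32, 26), (-34, 28), (-36, 33), (-38, 30)]
[503.   -2.9  -4.9] [-0.2  0.3  0. ]
```

The plate is moving with the fingers (rear edge at y≈8, centre at 58). I keep pushing.

Emit:
{"fn": "servo_tool", "kwargs": {
  "increments": "0.003 0 0 0;0.006 0 0 0;0.009 0 0 0;0.012 0 0 0;0.015 0 0 0;0.018 0 0 0;0.021 0 0 0;0.024 0 0 0;0.027 0 0 0;0.03 0 0 0;0.032 0 0 0;0.033 0 0 0"
}}

```text
time_s: 17.93
tcp_pos: [502.4, 30.1, -5.0]
orientation: [0.0, 0.701, 0.713, -0.0]
contact_force: [-0.7, -1.6, 1.5]
opening: 0.2
finger_force: 0.8
```

Emit:
{"fn": "servo_tool", "kwargs": {
  "increments": "0 0 0 0;0.001 0 0 0;0.002 0 0 0;0.003 0 0 0;0.003 0 0 0;0.003 0 0 0"
}}

```text
time_s: 18.43
tcp_pos: [502.3, 32.8, -5.1]
orientation: [-0.0, 0.701, 0.713, -0.0]
contact_force: [-0.5, 0.4, -0.8]
opening: 0.2
finger_force: 0.0
```

Emit:
{"fn": "servo_tool", "kwargs": {
  "increments": "0.0005 0 0 0;0.001 0 0 0;0.0015 0 0 0;0.002 0 0 0;0.002 0 0 0;0.002 0 0 0"
}}

```text
time_s: 18.93
tcp_pos: [502.5, 34.2, -5.0]
orientation: [0.0, 0.701, 0.713, -0.0]
contact_force: [0.3, -7.3, 0.2]
opening: -0.1
finger_force: 3.8
```

Emit:
{"fn": "servo_tool", "kwargs": {
  "increments": "0.0005 0 0 0;0.001 0 0 0;0.001 0 0 0;0.001 0 0 0"
}}

```text
time_s: 19.27
tcp_pos: [502.5, 34.4, -5.0]
orientation: [0.0, 0.701, 0.713, -0.0]
contact_force: [-0.3, -17.5, 0.9]
opening: -0.4
finger_force: 8.6
```

The force rose to 17 N at y=34.4, so the plate is home against the stop. Next is the bar: I back off, lift, and grip the knob with tool y tangential.

Emit:
{"fn": "servo_tool", "kwargs": {
  "increments": "-0.01 0 0 0;-0.03 0 -0.01 0;-0.03 0 -0.05 0;-0.03 0 -0.08 0;-0.03 0 -0.08 0;-0.03 0 -0.08 0",
  "jaw": 0
}}

```text
time_s: 19.77
tcp_pos: [503.5, 5.5, 76.4]
orientation: [0.001, 0.701, 0.713, 0.001]
contact_force: [-0.5, -0.2, -0.8]
opening: 0.1
finger_force: 0.0
```

```bash
python3 -c "
from h import *
go(625.7,-4.4,75,54.1)"; sed -i 's/-40,-1.0/20,-1.0/' pl.py; python3 pl.py | sed -n 2p
```

```text
TCP [503.5   5.5  76.4] yawy 0.96 t 19.77 -> -0.0119 0.1220 0.0018 -0.9275 F [-0.5 -0.2 -0.8] open 0.1
502 [(150, 93), (148, 73), (146, 48), (144, 121), (142, 248), (140, 249), (138, 250), (136, 249), (134, 249), (132, 249), (130, 249), (128, 249), (126, 138), (124, 249), (122, 249), (120, 249), (118, 249), (116, 248), (114, 248), (112, 249), (110, 248), (108, 247), (106, 111), (104, 114), (102, 112), (100, 112), (98, 106), (96, 159), (94, 134), (92, 108), (90, 111), (88, 110), (86, 112), (84, 129), (82, 246), (80, 246), (78, 246), (76, 236), (74, 225), (72, 224), (70, 223), (68, 224), (66, 177), (64, 220), (62, 221), (60, 221), (58, 220), (56, 220), (54, 220), (52, 220), (50, 218), (48, 220), (46, 197), (44, 127), (42, 126), (40, 209), (38, 215), (36, 215), (34, 215), (32, 214), (30, 212), (28, 214), (26, 215), (24, 212), (22, 214)]
```

The plate centre is at y≈95.5 with its rear edge at about 45.5, level with the mouth. It's home. Now to the knob.

Emit:
{"fn": "servo_tool", "kwargs": {
  "increments": "-0.012 0.03 0 -0.12;-0.012 0.06 0 -0.24;-0.012 0.09 0 -0.36;-0.012 0.122 0 -0.48;-0.012 0.122 0 -0.6;-0.012 0.122 0 -0.72;-0.012 0.122 0 -0.84;-0.012 0.122 0 -0.927;-0.012 0.122 0 -0.927;-0.012 0.122 0 -0.927;-0.012 0.122 0 -0.927",
  "jaw": 0.045
}}

```text
time_s: 20.73
tcp_pos: [624.7, -4.1, 74.1]
orientation: [-0.001, 0.31, 0.951, -0.0]
contact_force: [-0.4, -1.0, 0.3]
opening: 45.4
finger_force: 0.0
```

```bash
python3 -c "
from h import *
np.set_printoptions(precision=1,suppress=True)
t,R,s=tool(); im,p=grab('wrist','w9.png')
print('knob top/bot px',proj(p,[625.7,-4.4,66]),proj(p,[625.7,-4.4,34]))
hsv=cv2.cvtColor(im,cv2.COLOR_RGB2HSV)
m=((hsv[...,1]>110)&(hsv[...,0]>15)&(hsv[...,0]<32)&(hsv[...,2]>140)).astype(np.uint8)
n,l,st,c=cv2.connectedComponentsWithStats(m)
for k in range(1,n):
  if st[k,4]>60: print(st[k],c[k],onz(p,*c[k],35))
go(625.7,-4.4,13,54.1)"
```

```text
knob top/bot px [322.  275.6] [321.9 257.2]
[311 141  22  22 378] [321.2 151.4] [568.7  36.5  35. ]
TCP [624.8  -4.1  74.4] yawy 53.95 t 20.78 -> -0.0009 0.0003 0.0614 -0.0027 F [-0.1 -0.1  0.4] open 45.0
```

View pics/w9.png

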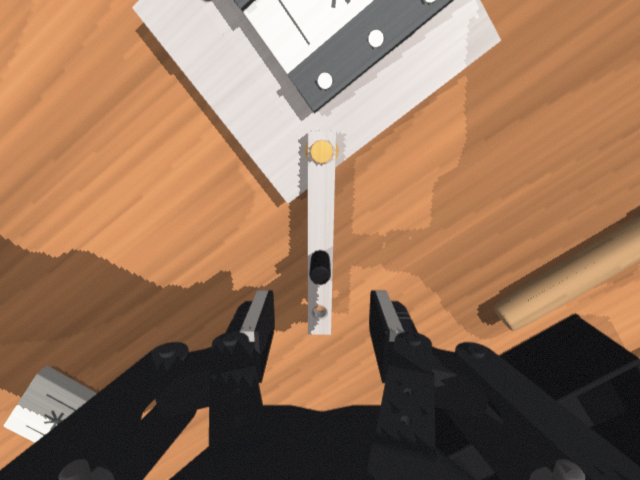

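The bar runs straight up the middle of the view: pivot at (321,151), knob at (320,267), fingers evenly either side. I descend and grip.

Emit:
{"fn": "servo_tool", "kwargs": {
  "increments": "-0.001 0 0.03 -0.003;-0.001 0 0.05 -0.003;-0.001 0 0.058 -0.003;-0.001 0 0.061 -0.003;-0.001 0 0.061 -0.003;-0.001 0 0.061 -0.003"
}}

```text
time_s: 21.28
tcp_pos: [626.3, -4.8, 14.8]
orientation: [0.001, 0.307, 0.952, 0.0]
contact_force: [0.3, -0.8, 0.0]
opening: 45.3
finger_force: 0.0
```

Emit:
{"fn": "servo_tool", "kwargs": {
  "increments": "0 0 0 0;0 0 0 0;0 0 0 0;0 0 0 0;0 0 0 0;0 0 0 0",
  "jaw": 0.005
}}

```text
time_s: 21.78
tcp_pos: [626.2, -4.8, 15.0]
orientation: [0.001, 0.307, 0.952, 0.0]
contact_force: [-0.6, 0.3, 5.2]
opening: 10.9
finger_force: 58.5
```

```bash
python3 -c "
from h import *
go(625.7,-4.4,13,54.1)"
python3 -c "
import numpy as np
for k in range(1,13): f=.1*k; print('%.3f %.3f 0 %.1f;'%(.07-.07*np.cos(f),-.07*np.sin(f),f),end='')"
```

```text
TCP [626.2  -4.8  15. ] yawy 54.26 t 21.78 -> 0.0007 0.0000 0.0020 0.0028 F [-0.6  0.3  5.2] open 10.9
0.000 -0.007 0 0.1;0.001 -0.014 0 0.2;0.003 -0.021 0 0.3;0.006 -0.027 0 0.4;0.009 -0.034 0 0.5;0.012 -0.040 0 0.6;0.016 -0.045 0 0.7;0.021 -0.050 0 0.8;0.026 -0.055 0 0.9;0.032 -0.059 0 1.0;0.038 -0.062 0 1.1;0.045 -0.065 0 1.2;
```

Emit:
{"fn": "servo_tool", "kwargs": {
  "increments": "0.000 -0.007 0 0.1;0.001 -0.014 0 0.2;0.003 -0.021 0 0.3;0.006 -0.027 0 0.4;0.009 -0.034 0 0.5;0.012 -0.040 0 0.6;0.016 -0.045 0 0.7;0.021 -0.050 0 0.8;0.026 -0.055 0 0.9;0.032 -0.059 0 1.0;0.038 -0.062 0 1.1;0.045 -0.065 0 1.2"
}}

```text
time_s: 22.78
tcp_pos: [551.8, -31.8, 15.0]
orientation: [0.001, 0.792, 0.61, 0.001]
contact_force: [0.6, -2.7, 5.4]
opening: 10.7
finger_force: 58.8
```

```bash
python3 -c "
from h import *
t,R,s=tool(); d=t[:2]-[568.7,36.5]; print(np.degrees(np.arctan2(d[1],d[0])),np.hypot(*d)); go(568.7,36.5,15,-89)"
```

```text
-103.88020243722096 70.326409393752
TCP [551.8 -31.8  15. ] yawy -14.77 t 22.78 -> 0.0703 -0.0011 -0.0001 1.2955 F [ 0.6 -2.7  5.4] open 10.7
```

Emit:
{"fn": "servo_tool", "kwargs": {
  "increments": "0.000 -0.007 0 0.1;0.001 -0.014 0 0.2;0.003 -0.021 0 0.3;0.006 -0.027 0 0.4;0.009 -0.034 0 0.5;0.012 -0.040 0 0.6;0.016 -0.045 0 0.7;0.021 -0.050 0 0.8;0.026 -0.055 0 0.9;0.032 -0.059 0 1.0;0.038 -0.062 0 1.1;0.045 -0.065 0 1.2"
}}

```text
time_s: 23.78
tcp_pos: [499.5, 28.7, 14.9]
orientation: [0.0, 0.998, 0.056, 0.0]
contact_force: [-2.4, -1.9, 10.0]
opening: 10.3
finger_force: 59.2
```

Emit:
{"fn": "servo_tool", "kwargs": {
  "increments": "0 -0.003 0 0.05;0 -0.006 0 0.09;0 -0.006 0 0.09;0 -0.006 0 0.09"
}}

```text
time_s: 24.12
tcp_pos: [499.1, 34.7, 14.9]
orientation: [0.0, 1.0, 0.014, 0.0]
contact_force: [-2.3, 0.3, 9.0]
opening: 10.2
finger_force: 59.2
```

```bash
python3 -c "
from h import *
t,R,s=tool(); d=t[:2]-[568.7,36.5]; print(np.degrees(np.arctan2(d[1],d[0])),np.hypot(*d)); go(498.7,35.3,15,-89)"
```

```text
-178.55897669799373 69.63769888748293
TCP [499.1  34.7  14.9] yawy -88.41 t 24.12 -> -0.0004 -0.0006 -0.0001 0.0103 F [-2.3  0.3  9. ] open 10.2
```

Emit:
{"fn": "servo_tool", "kwargs": {
  "increments": "0 -0.0006 0 0.009;0 -0.0006 0 0.009;0 -0.0006 0 0.009"
}}

```text
time_s: 24.37
tcp_pos: [499.1, 35.2, 14.9]
orientation: [0.0, 1.0, 0.009, 0.0]
contact_force: [-3.0, 0.1, 10.1]
opening: 10.4
finger_force: 59.2
```

Emit:
{"fn": "servo_tool", "kwargs": {
  "increments": "0 0 0 0;0 0 0 0;0 0 0 0;0 0 0 0;0 0 -0.02 0;0 0 -0.05 0;0 0 -0.08 0;0 0 -0.09 0;0 0 -0.09 0",
  "jaw": 0.04
}}

```text
time_s: 25.12
tcp_pos: [500.1, 35.1, 106.2]
orientation: [0.0, 1.0, 0.009, 0.002]
contact_force: [0.3, 0.1, -0.3]
opening: 40.2
finger_force: 0.0
```

```bash
python3 -c "
from h import *
go(520,-30,150,1)"
```

```text
TCP [500.1  35.1 106.2] yawy -88.92 t 25.12 -> 0.0189 0.0655 -0.0437 -1.5694 F [ 0.3  0.1 -0.3] open 40.2
```

Emit:
{"fn": "servo_tool", "kwargs": {
  "increments": "-0.02 0.03 -0.01 -0.12;-0.042 0.065 -0.01 -0.24;-0.042 0.065 -0.01 -0.36;-0.042 0.065 -0.01 -0.48;-0.042 0.065 -0.01 -0.6;-0.042 0.065 -0.01 -0.72;-0.042 0.065 -0.01 -0.84;-0.042 0.065 -0.01 -0.96;-0.042 0.065 -0.01 -1.08;-0.042 0.065 -0.01 -1.2;-0.042 0.065 -0.01 -1.32;-0.042 0.065 -0.01 -1.44"
}}

```text
time_s: 26.12
tcp_pos: [457.6, -30.5, 112.6]
orientation: [-0.001, 0.744, 0.669, -0.001]
contact_force: [0.1, -0.1, 0.4]
opening: 40.4
finger_force: 0.0
```

Emit:
{"fn": "servo_tool", "kwargs": {
  "increments": "0 0 0 -0.12;0 0 0 -0.13;0 0 0 -0.13;0 0 0 -0.13;0 0 0 -0.13"
}}

```text
time_s: 26.53
tcp_pos: [458.1, -30.6, 113.6]
orientation: [-0.0, 0.702, 0.712, -0.0]
contact_force: [0.4, 0.4, 0.1]
opening: 40.3
finger_force: 0.0
```

```bash
python3 - <<'E'
from h import *
np.set_printoptions(precision=1,suppress=True)
t,R,s=tool(); im,p=grab('wrist','w10.png'); g=cv2.cvtColor(im,7)
c=proj(p,[457,35.5,34]).round().astype(int); print('pred bar hole px',c)
r=14; M=g[c[1]-r:c[1]+r+1,c[0]-r:c[0]+r+1]; print(M[::2,::2])
m=(M<110).astype(np.uint8); n,l,st,ce=cv2.connectedComponentsWithStats(m)
for k in range(1,n):
    if st[k,4]>30: print(st[k],onz(p,*(ce[k]+c-r),34))
hsv=cv2.cvtColor(im,cv2.COLOR_RGB2HSV); m=((hsv[...,1]>110)&(hsv[...,0]>15)&(hsv[...,0]<32)&(hsv[...,2]>140)).astype(np.uint8)
n,l,st,ce=cv2.connectedComponentsWithStats(m)
for k in range(1,n):
    if st[k,4]>150: print('gold',st[k],onz(p,*ce[k],35))
a=proj(p,[502.4,46,38.5]); print(a)
go(570,285,110,1)
E
```

```text
pred bar hole px [322 153]
[[180 184 183 180 181 177 175 103  87  86  87  88  85  86  89]
 [175 176 178 174 174 173 167  99  89  87  89  90  90  90  90]
 [208 207 208 208 207 207 178 111  97  97  98  99  98 100  97]
 [215 215 212 215 216 211 168 153 167 176 177 178 176 177 178]
 [212 213 213 211 201 153 104  92  97 136 177 180 179 180 179]
 [213 212 211 206 148  74  59  57  57  83 139 177 178 180 180]
 [213 213 213 184  90  61  59  58  57  62 117 179 183 183 181]
 [212 211 211 171  79  65  58  59  59  62  95 166 182 181 180]
 [210 212 210 175  81  64  60  57  62  63 104 170 181 179 180]
 [206 208 209 194 121  72  60  56  61  79 147 174 174 176 173]
 [207 207 204 207 182 132 102  89 110 146 169 175 174 173 174]
 [207 209 208 209 206 195 178 164 165 175 174 175 175 175 176]
 [212 211 211 210 203 209 203 178 177 178 177 176 175 175 176]
 [189 197 197 198 198 200 193 169 171 170 166 164 167 165 164]
 [127 128 132 131 131 128 126 124 127 124 100  97  97  95  97]]
[14  0 15  5 74] [462.   44.2  34. ]
[  8   8  13  13 134] [456.8  35.5  34. ]
gold [468 145  18  19 269] [570.5  36.7  35. ]
[385.7 139.3]
TCP [458.1 -30.6 113.7] yawy 0.91 t 26.58 -> 0.3138 0.1169 0.0037 -0.0016 F [ 0.4 -0.3 -0.5] open 39.6
```

The bar hole is at (456.8,35.5) and the holder hole at (457.4,35.8), so they line up. Now the pin.

Emit:
{"fn": "servo_tool", "kwargs": {
  "increments": "0.314 0.117 0.004 -0.002;0.314 0.117 0.004 -0.002;0.314 0.117 0.004 -0.002;0.314 0.117 0.004 -0.002;0.314 0.117 0.004 -0.002;0.314 0.117 0.004 -0.002;0.314 0.117 0.004 -0.002;0.314 0.117 0.004 -0.002;0.314 0.117 0.004 -0.002;0.314 0.117 0.004 -0.002;0.314 0.117 0.004 -0.002;0.314 0.117 0.004 -0.002"
}}

```text
time_s: 27.58
tcp_pos: [569.2, 284.3, 109.9]
orientation: [-0.0, 0.701, 0.714, -0.0]
contact_force: [0.8, -0.9, -0.2]
opening: 40.0
finger_force: 0.0
```

```bash
cat > pin.py <<'E'
from h import *
np.set_printoptions(precision=1,suppress=True)
t,R,s=tool(); im,p=grab('wrist','w11.png'); hsv=cv2.cvtColor(im,cv2.COLOR_RGB2HSV)
for X in ([570.3,325,56],[510.4,327.3,42]):
    u,v=proj(p,X).round().astype(int); r=26
    M=((hsv[v-r:v+r,u-r:u+r,1]<50)&(hsv[v-r:v+r,u-r:u+r,2]>110)).astype(np.uint8)
    n,l,st,c=cv2.connectedComponentsWithStats(M);k=1+st[1:,4].argmax();q=c[k]+[u-r,v-r]
    ys,xs=np.where(l==k); (e,rad)=cv2.minEnclosingCircle(np.c_[xs,ys].astype(np.float32)); print((u,v),q,st[k],onz(p,*q,X[2]),'circ',onz(p,e[0]+u-r,e[1]+v-r,X[2]),rad)
E
python3 pin.py; python3 -c "
from h import *
go(570.3,325,12,1)"
```

```text
(np.int64(325), np.int64(193)) [324.9 191.5] [ 15  12  23  26 445] [570.2 326.   56. ] circ [570.3 326.   56. ] 12.599845886230469
(np.int64(242), np.int64(185)) [242.4 184.8] [   6    6   42   41 1333] [510.5 327.5  42. ] circ [510.6 327.5  42. ] 21.016977310180664
TCP [569.3 284.2 110.1] yawy 1.05 t 27.63 -> 0.0408 0.0017 0.0981 0.0008 F [0.2 0.8 1.1] open 39.9
```

Emit:
{"fn": "servo_tool", "kwargs": {
  "increments": "0.03 0.001 0 0;0.041 0.0016 0.01 0;0.041 0.0016 0.04 0;0.041 0.0016 0.07 0;0.041 0.0016 0.088 0;0.041 0.0016 0.095 0;0.041 0.0016 0.098 0;0.041 0.0016 0.098 0;0.041 0.0016 0.098 0"
}}

```text
time_s: 28.38
tcp_pos: [570.9, 326.4, 13.1]
orientation: [0.0, 0.7, 0.714, 0.001]
contact_force: [0.0, -0.0, 0.2]
opening: 39.8
finger_force: 0.0
```

Emit:
{"fn": "servo_tool", "kwargs": {
  "increments": "0 0 0 0;0 0 0 0;0 0 0 0;0 0 0 0;0 0 0 0;0 0 0 0",
  "jaw": 0.008
}}

```text
time_s: 28.88
tcp_pos: [570.8, 326.7, 13.3]
orientation: [0.0, 0.7, 0.714, 0.001]
contact_force: [-1.5, -0.1, 5.8]
opening: 12.7
finger_force: 58.5
```

```bash
python3 -c "
from h import *
go(457,35.5,100,1)"
```

```text
TCP [570.8 326.7  13.3] yawy 1.15 t 28.88 -> -0.2888 -0.1195 -0.0870 0.0027 F [-1.5 -0.1  5.8] open 12.7
```

Emit:
{"fn": "servo_tool", "kwargs": {
  "increments": "0 0 -0.02 0;0 0 -0.045 0;0 0 -0.075 0;0 0 -0.085 0;0 0 -0.085 0;0 0 -0.085 0"
}}

```text
time_s: 29.38
tcp_pos: [570.2, 326.5, 97.1]
orientation: [0.0, 0.7, 0.714, 0.0]
contact_force: [1.1, -0.9, -0.4]
opening: 12.8
finger_force: 59.0
```

```bash
cat > held.py <<'E'
from h import *
np.set_printoptions(precision=1,suppress=True)
t,R,s=tool(); im,p=grab('wrist','held.png'); hsv=cv2.cvtColor(im,cv2.COLOR_RGB2HSV); g=cv2.cvtColor(im,7)
for x in (0,-2): print('head top',proj(p,t+R@[x,0,-42.7]),'head bottom',proj(p,t+R@[x,0,-20.7]),'tip',proj(p,t+R@[x,0,9.3]))
u,v=proj(p,t+R@[-1,0,-20]).round().astype(int)
print(u,v); print(g[v-60:v+50:3,u-30:u+31:4])
go(457,35.5,100,1)
E
python3 held.py
```

```text
head top [322.8 317.9] head bottom [322.6 295.6] tip [322.4 272.9]
head top [322.8 321.9] head bottom [322.6 299.2] tip [322.4 276. ]
323 297
[[199 198 202 201 203 203 204 205 206 207 206 208 206 206 207 209]
 [197 197 199 198 199 198 199 176 191 202 202 202 202 202 202 203]
 [191 192 193 194 194 196 126  78  81 195 199 200 199 198 199 198]
 [192 191 188 191 189 189  78  85  97 159 190 191 194 193 194 194]
 [193 194 193 192 192 191 109 121 108 169 191 191 193 191 188 191]
 [194 195 193 196 198 195 178 132 147 195 196 195 194 195 195 194]
 [194 196 193 192 193 192 194 192 195 197 195 197 196 196 192 193]
 [190 193 181 178 178 179 180 182 181 184 185 185 188 185 179 180]
 [194 191 191 192 190 191 189 188 190 189 188 185 186 184 185 185]
 [201 199 200 199 200 199 199 197 199 198 198 199 197 196 196 198]
 [201 202 203 201 202 201 201 203 202 202 203 203 201 202 203 203]
 [197 200 197 200 200 201 203 201 204 202 205 204 205 204 204 204]
 [180 193 194 194 194 195 198 176 199 201 202 202 200 202 202 200]
 [ 91  91  96  95  91  93 112 126 131 135 138 153 162 173 184 195]
 [ 96  99 100  99  9
[... 926 characters left out ...]
1  41  27 186 181 183 182 182 209 208  30  36 141 139 141]
 [142 141  30  25 184 183 182 200 203 211 206  28  31 142 141 139]
 [164 162  43  26 178 182 186 214 213 213 208  30  38 162 164  89]
 [116 159  52  21 169 179 214 215 214 214 212  23  52 190 155  41]
 [ 37 118  49  20 101 174 211 212 215 213 121  17  50 178  39  34]
 [ 42 109  49  24 100 144 173 197 157 122  92  18  50 174  36  37]
 [ 37  28  51  21  93 118 115 142 100  95  93  25  49  34  36  40]
 [ 37  28  53  22  85  85  84  83  94  96  89  27  30  28  36  38]
 [ 39  29  49  25  84  84  84  86  96  94  91  25  25  25  36  33]]
TCP [569.8 326.2  96.1] yawy 1.15 t 29.43 -> -0.2884 -0.1186 -0.0037 0.0025 F [-0.8  0.  -1.4] open 12.8
```

The held pin is upright, offset about -2.0 mm along tool x (head top at row 322 and tip at row 276, as predicted). I move over the hole allowing for that.

Emit:
{"fn": "servo_tool", "kwargs": {
  "increments": "-0.03 -0.012 0 0.002;-0.07 -0.03 0 0.002;-0.105 -0.045 0 0.002;-0.14 -0.06 0 0.002;-0.175 -0.075 0 0.002;-0.21 -0.088 0 0.002;-0.245 -0.102 0 0.002;-0.27 -0.112 0 0.002;-0.286 -0.1185 0 0.002;-0.286 -0.1185 0 0.002;-0.286 -0.1185 0 0.002;-0.286 -0.1185 0 0.002"
}}

```text
time_s: 30.43
tcp_pos: [457.5, 38.5, 96.4]
orientation: [-0.0, 0.701, 0.713, -0.0]
contact_force: [0.2, 0.9, 0.4]
opening: 12.9
finger_force: 59.0
```

Emit:
{"fn": "servo_tool", "kwargs": {
  "increments": "0 0 0.02 0;0 0 0.035 0;0 0 0.045 0;0 0 0.046 0;0 0 0.046 0;0 0 0.046 0"
}}

```text
time_s: 30.93
tcp_pos: [457.8, 38.7, 51.2]
orientation: [0.0, 0.7, 0.714, -0.0]
contact_force: [0.0, 0.7, -0.2]
opening: 13.1
finger_force: 59.0
```

```bash
cat > al.py <<'E'
from h import *
t,R,s=tool(); im,p=grab('wrist'); g=cv2.cvtColor(im,7)
H=proj(p,[457,35.5,34]); tip=proj(p,t+R@[-2,0,9.3]); print('hole',H,'tip',tip)
v,u=int(H[1]),int(H[0]); print(u,v); print(g[v-26:v+27:2,u-26:u+27:2])
go(457,37.4,43,1)
E
python3 al.py
```

```text
hole [320.91691814 272.72106552] tip [322.37011879 275.97549887]
320 272
[[205 207 212 213 210 211 209 211 181 173 174 175 172 160  87  83  84  86
   86  80  85 109 124  95  82  84  82]
 [204 203 194 195 190 189 192 194 176 173 171 173 168 159  85  84  81  84
   83  83  83  80  86  82  82  85  85]
 [204 201 174 176 172 171 172 175 175 170 170 171 168 160  83  83  80  83
   85  82  85  84  84  81  85  85  82]
 [203 200 175 177 174 170 171 174 175 170 171 171 167 159  84  84  81  83
   82  81  83  83  85  82  84  83  84]
 [162 159 144 146 143 141 144 145 143 142 140 139 138 132  84  85  81  86
   83  82  85  84  86  84  84  85  85]
 [125 125 126 128 128 127 126 124 126 126 126 128 127 120  87  97  82  85
   81  81  83  83  85  83  84  84  83]
 [124 125 126 124 125 125 125 124 125 124 124 126 124 117  87  88  81  84
   83  82  84  84  87  85  83  84  82]
 [133 130 131 132 133 129 130 130 130 127 128 127 129 123  86  88  81  86
   84  81  81  85  86  84  82  82  84]
 [201 201 202 202 200 194 195 193 193 193 193 192 191 182  99  94  91  91
   93  84  82  87  87  87  85  88  98]
 [207 209 
[... 1428 characters left out ...]
2 131  74  71 126 127 126 128]
 [134 134 133 132 131  62  33 165 188 133 113 115 117 123 125 122 123 121
  122 163 194  58  35 128 133 132 132]
 [133 132 133 133 131  47  32 133 106 109 114 117 120 123 127 125 121 125
  123 118 157  57  35 119 131 132 135]
 [135 132 134 133 129  46  26  58 102 108 118 116 120 122 126 123 123 123
  121 112  79  35  33 100 132 133 133]
 [133 134 132 131 123  32  28  56 105 112 115 118 120 125 126 125 122 123
  118 114  77  24  32  90 132 131 132]
 [134 133 134 132 122  32  27  61 107 112 118 120 121 126 125 125 125 119
  119 116  77  25  30  70 130 132 131]]
TCP [457.9  38.6  51.4] yawy 1.07 t 30.98 -> -0.0011 -0.0009 0.0084 0.0012 F [-0.3  1.  -0. ] open 13.0
```

The hole centre is at about (320.3,272.5) and the tip at about (321.5,275). I correct by -1.1 and -0.9 mm, then lower gently.

Emit:
{"fn": "servo_tool", "kwargs": {
  "increments": "-0.0011 -0.0009 0 0.001;-0.0011 -0.0009 0.002 0.001;-0.0011 -0.0009 0.005 0.001;-0.0011 -0.0009 0.008 0.001;-0.0011 -0.0009 0.01 0.001;-0.0011 -0.0009 0.012 0.001;-0.0011 -0.0009 0.014 0.001;-0.0011 -0.0009 0.014 0.001"
}}

```text
time_s: 31.65
tcp_pos: [456.5, 37.0, 36.6]
orientation: [-0.0, 0.701, 0.713, -0.0]
contact_force: [-0.2, 0.0, -0.5]
opening: 12.9
finger_force: 59.0
```

Emit:
{"fn": "servo_tool", "kwargs": {
  "increments": "0 0 0.002 0;0 0 0.004 0;0 0 0.006 0;0 0 0.008 0;0 0 0.01 0;0 0 0.01 0"
}}

```text
time_s: 32.15
tcp_pos: [456.5, 37.0, 26.6]
orientation: [-0.0, 0.701, 0.713, -0.0]
contact_force: [-0.3, -0.2, -0.0]
opening: 13.1
finger_force: 59.0
```

Emit:
{"fn": "servo_tool", "kwargs": {
  "increments": "0 0 0.002 0;0 0 0.004 0;0 0 0.006 0;0 0 0.008 0;0 0 0.01 0;0 0 0.0115 0;0 0 0.0125 0;0 0 0.0125 0"
}}

```text
time_s: 32.82
tcp_pos: [456.6, 37.0, 14.3]
orientation: [-0.0, 0.701, 0.713, -0.0]
contact_force: [-0.7, 0.3, -0.8]
opening: 13.1
finger_force: 59.0
```

Emit:
{"fn": "servo_tool", "kwargs": {
  "increments": "0 0 0.0005 0;0 0 0.001 0;0 0 0.001 0;0 0 0.001 0"
}}

```text
time_s: 33.15
tcp_pos: [456.7, 37.0, 13.5]
orientation: [0.0, 0.701, 0.713, -0.0]
contact_force: [1.1, 0.3, -0.4]
opening: 12.9
finger_force: 59.0
```

Emit:
{"fn": "servo_tool", "kwargs": {
  "increments": "0 0 0 0;0 0 0 0;0 0 0 0;0 0 0 0;0 0 -0.02 0;0 0 -0.05 0;0 0 -0.08 0;-0.03 0 -0.1 0;-0.065 0 -0.1 0;-0.065 0 -0.1 0;-0.065 0 -0.1 0;-0.065 0 -0.1 0",
  "jaw": 0.035
}}

```text
time_s: 34.15
tcp_pos: [457.5, -27.9, 113.3]
orientation: [-0.0, 0.701, 0.713, -0.0]
contact_force: [-0.1, 0.4, -0.0]
opening: 35.3
finger_force: 0.0
```

```bash
python3 - <<'E'
from h import *
np.set_printoptions(precision=1,suppress=True)
t,R,s=tool(); im,p=grab('wrist','fin.png'); hsv=cv2.cvtColor(im,cv2.COLOR_RGB2HSV); g=cv2.cvtColor(im,7)
for z in (34,56): print('pred',z,proj(p,[456.9,35.5,z]))
u,v=proj(p,[456.9,35.5,56]).round().astype(int); print(u,v); print(g[v-24:v+25:2,u-20:u+21:2])
m=((hsv[...,1]>110)&(hsv[...,0]>15)&(hsv[...,0]<32)&(hsv[...,2]>140)).astype(np.uint8)
n,l,st,ce=cv2.connectedComponentsWithStats(m)
for k in range(1,n):
    if st[k,4]>150: print('gold',st[k],onz(p,*ce[k],35))
print(t,s['contact_force'],s['time_s'])
E
python3 pl.py | sed -n 2p
```

```text
pred 34 [322.8 156.9]
pred 56 [322.9 158.7]
323 159
[[217 217 217 215 216 218 212 212 208 208 130  87  87  88  86  87  86  87
   88  88  88]
 [216 218 216 213 215 215 196 197 193 193 116  86  86  86  88  87  88  87
   86  87  88]
 [213 216 213 211 214 211 180 181 179 175 102  87  87  89  86  87  87  89
   86  87  88]
 [188 189 184 182 186 188 178 180 181 176 103  88  86  86  87  88  86  89
   87  86  86]
 [187 186 181 180 183 184 179 180 178 176 101  87  85  87  85  87  88  89
   88  85  85]
 [168 166 164 165 175 177 172 174 163 161 100  90  87  86  90  88  87  90
   87  89  88]
 [207 208 207 206 208 209 202 167 158 174 170 130 108  99  96  99  98  99
   97  96  97]
 [215 212 214 213 214 208 171 181 184 184 189 189 181 174 179 179 177 177
  177 178 177]
 [211 211 211 211 208 163 184 182 185 181 183 186 184 184 166 178 179 180
  178 177 178]
 [210 212 213 211 202 183 185 183 182 183 182 181 183 184 173 173 177 178
  177 179 179]
 [213 214 214 214 176 184 183 183 183 183 178 178 177 179 179 156 180 183
  181 180 180]
 [210 212 212 208 175 180 183 181 182 180 179 176 176 176 174 161 178
[... 1213 characters left out ...]
36.7  35. ]
[457.5 -27.9 113.3] [-0.1  0.4 -0. ] 34.15
502 [(136, 237), (134, 237), (132, 236), (130, 236), (128, 236), (126, 140), (124, 234), (122, 235), (120, 234), (118, 234), (116, 236), (114, 235), (112, 234), (110, 234), (108, 193), (106, 109), (104, 93), (102, 90), (100, 95), (98, 99), (96, 150), (94, 112), (92, 88), (90, 91), (88, 93), (86, 98), (84, 117), (82, 231), (80, 231), (78, 230), (76, 228), (74, 228), (72, 226), (70, 229), (68, 229), (66, 134), (64, 225), (62, 226), (60, 225), (58, 228), (56, 227), (54, 226), (52, 225), (50, 226), (48, 223), (46, 162), (44, 162), (42, 173), (40, 33), (38, 47), (36, 40), (34, 36), (32, 37), (30, 36), (28, 30), (26, 79), (24, 120), (22, 119)]
```

```bash
python3 -c "
from cell import ctrl
print(ctrl.close_job())"
```

```text
the job is handed in; nothing more can be done
None
```

The plate is home against the stop, the bar is square across the mouth, and the pin is down through both holes with its head on the bar. I handed the job in at about 34 s; the interface gave no verdict back.

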